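# Unload and reload a UV exposure box with a lifting fork

## Robot

A 6-joint arm with a two-finger parallel gripper is mounted at the origin on a cart in front of the work surface, level with it; the furniture and walls round the work are solid. World frame = base frame: x ahead of the robot, y to its left, z up, the work surface at z = 0. Lengths are in m, angles in rad, forces in N, time in s.
With the tool pointing down it reaches from about 0.35 to 0.775 m from the base axis. Payload 5.5 kg.
Tool frame: the origin (TCP) lies midway between the tips of the shut fingers; the grasp point (between the pads) lies 19 mm behind it (env.hold_point_z is the distance from the TCP to the grasp point, in m); z points along the fingers, y is the line along which they close (so a half turn about z gives the same grasp; the last joint's range is limited). The gripper opens to 85 mm and grips with 20 to 120 N. Pads are 22 mm wide; open, the fingers measure 114 mm over their backs; the gripper's body (76 mm by 85 mm) begins 54 mm behind the grasp point. The pads swing forward as they close: fully open they stand 13 mm farther back than shut.
Start: joints at [-1.371, 0.313, 0.046, 1.304, 0, 1.431], TCP at [0.192, -0.542, 0.231] pointing down, gripper open.
Joint ranges: [-2.76, 2.76], [-0.86, 1.69], [-1.03, 1.26], [-2.2, 2.34], [-1.47, 1.5], [-3.14, 3.14]. Speed limits (rad/s): [2.57, 2.57, 3.14, 3.14, 3.14, 3.14].

## Interface

Orientations are given as a unit quaternion [w, x, y, z].
In Python, from workcell import env, read_camera gives the robot as it stands. The module is installed in compiled form; this text tells all that it offers.
- The arm moves only by the tool carry_out, never from a script. Its argument "moves" is a list of rows, each an object of numbers: "tx", "ty", "tz": the shift along the world's x, y, z in cm; "wx", "wy", "wz": the turn, a rotation vector about the world's x, y, z in rad; "claw": the closure, from -1 (fully open) to 1 (shut). A call has 1 to 8 rows; each row shifts and turns the commanded pose from where the row before left it; what a row does not reach is not made up. A row lasts 1/8 s, in which the tool goes at most 62.5 mm and 10.7 degrees, less where a joint would pass 70% of its speed; a pose out of reach is approached as far as the arm can. A call is refused whole if a number of a shift passes 6.25 or a number of a turn 0.188, either way. A call with a gripper value outside its range is refused whole. The fingers move at their own pace and stop on an object; "newtons" is the grip in N (left out, the last holds). Time passes only in rows, so rows that do not move let the fingers close. It gives the time, the measured TCP pose, the force, the opening and the grip force at its end, in the units of the state.
- env.get_state(): the state, without advancing time (a new reading comes with each control period).
- read_camera(name): name is "scene" or "top" or "wrist"; returns a dict with "image" (400x640x3 uint8, blue, green, red), "z_map" (400x640 float32, m along the optical axis (not along the pixel's ray), 0 where there is no reading), "fx", "fy", "cx", "cy" (pixels), "camera_from_world" (4x4, takes a point from world to camera coordinates); the wrist camera has in their place "hand_eye" (4x4, takes a point from camera to tool coordinates, whose origin is the TCP and whose axes are the flange's). Camera axes: x right, y down, z forward; pixel columns grow to the right and rows downward; lengths in m; the calibration is good to about 2 mm. The wrist camera is an equidistant fisheye: a pixel r from the principal point sees the ray r / f radians off the axis. A picture is of the moment at which its call begins: read the wrist's pose just before it.
- env.hand_in(): hands the job in; it is judged then, once.
The state is a dict: "clock": time; "joint_pos": joint angles; "qvel": joint speeds; "tau": joint torques, N m; "tcp_pos": TCP position; "orientation": TCP orientation; "wrist_force": force on the tool from outside, world axes, zero at the start; "ft_torque": the same for the moment, N m; "finger_gap": finger opening in m; "grip_force": force on a finger pad.
Only numpy, scipy, OpenCV 4.12 (cv2) and the standard library are available. Lean on these libraries where they do the work, as an engineer would, in place of code of your own. Each camera call takes 0.05 s, during which the arm holds its last target. There are 200 camera calls.

## Task

Change the load of the UV exposure box: raise its amber shield all the way, then carry the two finished trays out to stand wholly on the white tile and every waiting tray in, each squarely into a blue-outlined bay of the box floor. Carry the trays level on the flat lifting fork and do not touch or push them with the gripper, for the dishes on them must not be tipped. Then lay the fork back along its dark green mat as it lay, push the shield fully down, and only then turn the timer knob clockwise to its stop; leave the flask, beaker and dropper bottle alone.

Things in the scene. Friction and masses are not known exactly. Their poses are not given: they have to be found in the camera images.
- uv_box: fixed white box, open front; 140 deep (x), 260 wide (y), 130 mm high; origin: centre of its underside; +x points from the open front to the back wall (away from the robot). Floor 12 mm, hood underside 90 mm, hood top 130 mm above the bench; base plate from x = -84 to 76 mm, hood front face x = -70, shield plane x = -77, back wall's inner face x = 62, side walls' inner faces y = +-122 mm
- bay_left (a point): centre of the left bay (box y = +54 mm, x = -8 mm) on the box floor; outlined in blue, 88 mm square; axes as the box. A tray belongs with its centre on it, square to the box
- bay_right (a point): centre of the right bay (box y = -54 mm, x = -8 mm) on the box floor, like bay_left
- shield (a joint): height of the amber shield, a 248 x 88 mm panel in vertical guides: 0 m fully down (shut, lower edge on the box floor), 0.085 m fully up (open, lower edge above the hood's underside). About 7 N to raise, 3 N to lower; it stays at any height
- shield_tab (a point): centre of the black pull tab in the middle of the shield's front: 34 mm long (out of the panel), 14 mm thick (box y), 36 mm high; pinch it across box y from above to lift or push the shield. It moves with the shield: 84 mm above the bench when shut; 21 mm in front of the panel's plane
- timer (a joint): timer knob on top of the box, rad: 0 off, grows as it turns clockwise seen from above, stop at 1.3; small friction, stays where it is left
- timer_grip (a point): grip point of the timer knob, on its vertical axis, at the height to pinch it; the knob is 44 mm across with a bar grip (42 long, 14 mm thick) that lies along box x when the joint is at 0 and turns with it
- fork: loose lifting fork, 0.22 kg: steel blade 4 mm thick, 48 mm wide, x = -27 to 208 mm, with a lip on its last 5 mm (top 6.5 mm above the underside); over the origin a blue upright handle 34 long (x), 18 thick (y), top 78 mm above the underside. Origin: underside of the blade, below the handle. Pinch the handle across y from above, 80 N or more, 52 mm up. A tray rides centred at x = 160 mm
- fork_mat: fixed dark green rubber mat, 270 x 80 x 4 mm, on which the fork lies; origin on the bench, at the point over which the fork's origin belongs, +x along the blade (mat from 44 mm behind to 226 mm ahead of it)
- done_1: finished tray, made like tray_1; at the start it stands in the box behind the shield, in or about the left bay, one x end to the front
- done_2: finished tray, made like tray_1; at the start in the box, in or about the right bay
- tray_1: waiting tray, 0.12 kg: 78 x 78 mm plate, underside 18, top 21 mm above its foot, on two skids along x (66 mm free between them): the fork passes beneath it along x from either end. A 65 mm glass dish is fixed on it, top 35 mm up. Origin: centre, level with the foot. One or both of the waiting trays are there, on the bench at the right, their -x ends towards the robot within 0.3 rad
- tray_2: waiting tray like tray_1
- cool_tile: fixed white ceramic tile between the box and the waiting trays, 150 (x) x 260 (y) x 5 mm, for the two finished trays side by side; origin: centre of its underside, on the bench
- flask_left: bystander: conical flask, 72 mm wide, 137 mm high, loose; origin at its foot
- beaker: bystander: glass beaker, 66 mm wide, 82 mm high, loose; origin at its foot
- dropper_bottle: bystander: dropper bottle with a red bulb, 42 mm wide, 107 mm high, loose; origin at its foot

How it is judged:
On the way, in this order (a step that is already met when the one before it is completed fails the run):
1. the shield is raised (value of joint shield above 0.075 m), for 0.2 s.
2. the finished trays stand on the tile and every waiting tray stands in a bay, off the fork, the shield still up (((horizontal distance between tray_1 and bay_left below 0.02 m and z of tray_1 in the frame of bay_left below 0.005 m and angle between tray_1's own z axis and vertical below 0.06 rad and angle between the x axis of tray_1 and the x axis of uv_box, either way round below 0.26 rad) or (horizontal distance between tray_1 and bay_right below 0.02 m and z of tray_1 in the frame of bay_right below 0.005 m and angle between tray_1's own z axis and vertical below 0.06 rad and angle between the x axis of tray_1 and the x axis of uv_box, either way round below 0.26 rad)) and ((horizontal distance between tray_2 and bay_left below 0.02 m and z of tray_2 in the frame of bay_left below 0.005 m and angle between tray_2's own z axis and vertical below 0.06 rad and angle between the x axis of tray_2 and the x axis of uv_box, either way round below 0.26 rad) or (horizontal distance between tray_2 and bay_right below 0.02 m and z of tray_2 in the frame of bay_right below 0.005 m and angle between tray_2's own z axis and vertical below 0.06 rad and angle between the x axis of tray_2 and the x axis of uv_box, either way round below 0.26 rad)) and x of done_1 in the frame of cool_tile between -0.036 and 0.036 m and y of done_1 in the frame of cool_tile between -0.091 and 0.091 m and z of done_1 in the frame of cool_tile between 0.003 and 0.009 m and angle between each of done_1, done_2's own z axis and vertical below 0.06 rad and x of done_2 in the frame of cool_tile between -0.036 and 0.036 m and y of done_2 in the frame of cool_tile between -0.091 and 0.091 m and z of done_2 in the frame of cool_tile between 0.003 and 0.009 m and contact force between each of tray_1, tray_2, done_1, done_2 and fork below 0.05 N and value of joint shield above 0.05 m), for 0.3 s.
3. the fork lies on its mat and the shield is fully down over the loaded box (((horizontal distance between tray_1 and bay_left below 0.02 m and z of tray_1 in the frame of bay_left below 0.005 m and angle between tray_1's own z axis and vertical below 0.06 rad and angle between the x axis of tray_1 and the x axis of uv_box, either way round below 0.26 rad) or (horizontal distance between tray_1 and bay_right below 0.02 m and z of tray_1 in the frame of bay_right below 0.005 m and angle between tray_1's own z axis and vertical below 0.06 rad and angle between the x axis of tray_1 and the x axis of uv_box, either way round below 0.26 rad)) and ((horizontal distance between tray_2 and bay_left below 0.02 m and z of tray_2 in the frame of bay_left below 0.005 m and angle between tray_2's own z axis and vertical below 0.06 rad and angle between the x axis of tray_2 and the x axis of uv_box, either way round below 0.26 rad) or (horizontal distance between tray_2 and bay_right below 0.02 m and z of tray_2 in the frame of bay_right below 0.005 m and angle between tray_2's own z axis and vertical below 0.06 rad and angle between the x axis of tray_2 and the x axis of uv_box, either way round below 0.26 rad)) and x of done_1 in the frame of cool_tile between -0.036 and 0.036 m and y of done_1 in the frame of cool_tile between -0.091 and 0.091 m and z of done_1 in the frame of cool_tile between 0.003 and 0.009 m and angle between each of done_1, done_2, fork's own z axis and vertical below 0.06 rad and x of done_2 in the frame of cool_tile between -0.036 and 0.036 m and y of done_2 in the frame of cool_tile between -0.091 and 0.091 m and z of done_2 in the frame of cool_tile between 0.003 and 0.009 m and horizontal distance between fork and fork_mat below 0.04 m and z of fork in the frame of fork_mat below 0.009 m and angle between the x axis of fork and the x axis of fork_mat, either way round below 0.2 rad and value of joint shield below 0.006 m), for 0.2 s.
4. the timer is turned to its stop (value of joint timer above 1.15 rad), for 0.2 s.
At the end, for the whole second after the job is handed in: finished trays flat and wholly on the tile (centres within 36 and 91 mm of its centre lines); waiting trays flat within 20 mm of a bay's centre, square within 0.26 rad; fork flat on its mat, within 40 mm and 0.2 rad; shield within 6 mm of shut; timer beyond 1.15 rad; all at rest (all of step 3 and value of joint timer above 1.15 rad and linear speed of each of tray_1, tray_2, done_1, done_2, fork below 0.02 m/s); the robot touches nothing.
It fails at once if a tray is tipped by more than 0.35 rad (20 degrees) (angle between any of tray_1, tray_2, done_1, done_2's own z axis and vertical above 0.35 rad).
It fails at once if the gripper touches a tray (contact force between any of tray_1, tray_2, done_1, done_2 and the fingers above 2 N).
It fails at once if the timer is turned on while the shield is up (value of joint timer above 0.4 rad and value of joint shield above 0.02 m).
It fails at once if a bystander is moved by more than 30 mm (distance of any of flask_left, beaker, dropper_bottle from where it was at the start of the episode above 0.03 m).
Of tray_1, tray_2 only 1 to 2 are there at a start; the rules pass over those that are not, and their reading is None.
At some moment in a run one of tray_1, tray_2, done_1, done_2, fork may be knocked a few centimetres aside while the robot is not near it.
It also fails if it takes over 210 s, if anything falls off the work surface, if the arm or the gripper's body presses on something with over 40 N, if the wrist force passes 120 N, or if a joint passes its speed limit or range.

## Working session

There is one attempt and no reset: what is moved stays moved. The work goes in short steps, Python scripts to look and compute and a tool call to move; the robot and the scene stay as the last step left them, time stands still between calls to the robot, and variables do not carry over. Pictures are saved under pics/ and viewed, at most 14 in all, crops included, and the job is handed in when it is done.

Besides the shell and the picture viewer there is one more tool, called after "Call:" by a JSON object that holds its "method" and its "body". carry_out: Moves the arm, as the interface text tells. Its arguments: {"type":"object","properties":{"moves":{"type":"array","items":{"type":"object","properties":{"tx":{"type":"number"},"ty":{"type":"number"},"tz":{"type":"number"},"wx":{"type":"number"},"wy":{"type":"number"},"wz":{"type":"number"},"claw":{"type":"number"}}}},"newtons":{"type":"number"}},"required":["moves"]}

```bash
mkdir -p pics; cat > h.py <<'E'
import numpy as np, cv2
from workcell import env, read_camera
def snap(n,f=None):
    c=read_camera(n)
    if f: cv2.imwrite('pics/'+f,c['image'])
    return c
def pts(c):
    z=c['z_map'];v,u=np.mgrid[0:400,0:640]
    P=np.stack([(u-c['cx'])/c['fx']*z,(v-c['cy'])/c['fy']*z,z],-1)
    T=np.linalg.inv(c['camera_from_world'])
    return P@T[:3,:3].T+T[:3,3]
def ray(c,u,v,h):
    T=np.linalg.inv(c['camera_from_world']);d=T[:3,:3]@np.array([(u-c['cx'])/c['fx'],(v-c['cy'])/c['fy'],1.])
    o=T[:3,3];return o+d*(h-o[2])/d[2]
def proj(c,p):
    q=c['camera_from_world']@np.append(p,1);return q[:2]/q[2]*[c['fx'],c['fy']]+[c['cx'],c['cy']]
E
python3 - <<'E'
from h import *
print(env.get_state(), env.hold_point_z)
for n in('scene','top'):
    c=snap(n,n+'0.png');print(n,c['fx'],c['cx'],c['cy'],np.linalg.inv(c['camera_from_world']).round(3))
E
```

```text
{'clock': 0.0, 'joint_pos': array([-1.37057464e+00,  3.14032082e-01,  4.49670900e-02,  1.30361680e+00,
        1.70663208e-05,  1.43119056e+00]), 'qvel': array([-0.00046202, -0.00065405,  0.00115944,  0.00097366, -0.00024306,
       -0.00243216]), 'tau': array([ 6.04411780e-04, -4.80620885e+01,  2.98536891e+01,  1.92417571e-02,
        8.49706908e-06, -6.10279443e-06]), 'tcp_pos': array([ 0.19154906, -0.54160145,  0.230386  ]), 'orientation': array([-9.42559156e-04,  9.85598923e-01,  1.69097234e-01, -2.00387162e-05]), 'wrist_force': array([-1.29050444,  0.45091869, -0.69262551]), 'ft_torque': array([ 5.71377140e-02,  4.66250619e-03, -3.46613446e-05]), 'grip_force': 0.0, 'finger_gap': 0.08536998177660911} 0.0187
scene 388.5065452120415 319.4393318082287 194.65522719973728 [[-0.993  0.087 -0.075  0.647]
 [ 0.114  0.735 -0.669  0.606]
 [-0.003 -0.673 -0.74   0.851]
 [ 0.     0.     0.     1.   ]]
top 450.7518642547882 316.45527042617294 198.7612527628336 [[-0.003 -0.998  0.056  0.474]
 [-1.     0.002 -0.014 -0.061]
 [ 0.014 -0.056 -0.998  1.282]
 [ 0.     0.     0.     1.   ]]
```

View pics/top0.png

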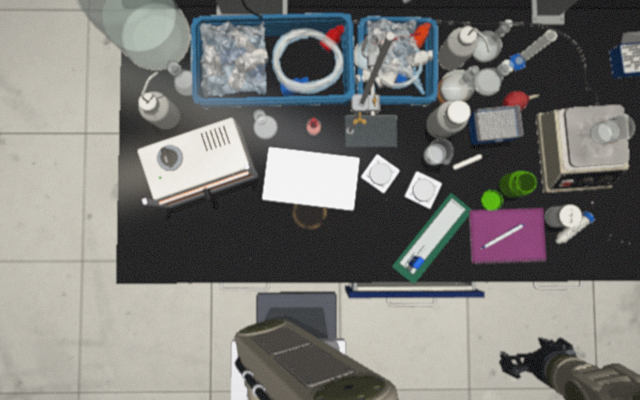

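View pics/scene0.png

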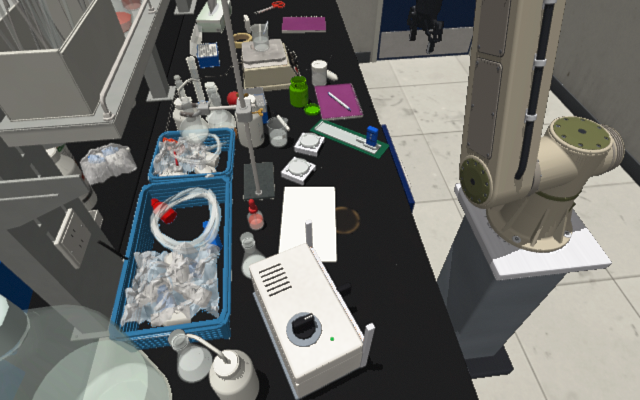

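Top view: box at left (knob at 168,157), white tile centred near (311,179), two waiting trays at (380,173) and (423,189), and the fork on its green mat with the handle at (417,263).

```bash
cat > m.py <<'E'
from h import *
def largest(m,n=1):
    cs,_=cv2.findContours(m.astype(np.uint8),cv2.RETR_EXTERNAL,cv2.CHAIN_APPROX_NONE)
    return sorted(cs,key=cv2.contourArea)[::-1][:n]
def rect(c,cnt,h):
    # min-area rectangle of contour cast on plane z=h
    p=np.array([ray(c,*q[0],h)[:2] for q in cnt],np.float32)
    (x,y),(a,b),t=cv2.minAreaRect(p*1000); 
    return round(x),round(y),round(a),round(b),round(t,1)
def boxrot(c,t): pass
def top():
    c=snap('top');P=pts(c);hsv=cv2.cvtColor(c['image'],cv2.COLOR_BGR2HSV);Z=P[...,2];X,Y=P[...,0],P[...,1]
    return c,P,hsv
E
python3 - <<'E'
from m import *
c,P,hsv=top();Z=P[...,2];X,Y=P[...,0],P[...,1];H,S,V=[hsv[...,i] for i in range(3)]
v,u=np.mgrid[0:400,0:640]
a=(Z>.122)&(Z<.138)&(u>130)&(u<262)&(v>110)&(v<210)
print('hood',rect(c,largest(a)[0],.130))
w=(V>140)&(S<60)
t=w&(u>255)&(u<362)&(v>140)&(v<215); print('tile',rect(c,largest(t)[0],.005))
for n,(u0,u1,v0,v1) in dict(tA=(358,401,150,196),tB=(401,446,168,212)).items():
    k=largest((V>90)&(S<60)&(u>u0)&(u<u1)&(v>v0)&(v<v1))[0]; print(n,rect(c,k,.021), np.median(Z[(u>u0)&(u<u1)&(v>v0)&(v<v1)&w]))
g=(H>60)&(H<90)&(S>100)&(V>40)&(u>385)&(u<475)&(v>185)&(v<285); 
print('mat',rect(c,largest(cv2.morphologyEx(g.astype(np.uint8),cv2.MORPH_OPEN,np.ones((2,2))))[0],.004))
b=(H>100)&(H<130)&(S>120)&(u>385)&(u<475)&(v>185)&(v<285)
k=largest(b)[0];print('handle',rect(c,k,.078),np.percentile(Z[b],[5,50,95]))
bl=(V>100)&(S<60)&(u>385)&(u<475)&(v>190)&(v<285);print('blade',rect(c,largest(bl)[0],.008))
for n,(u0,u1,v0,v1) in dict(flask=(250,280,105,142),bulb=(303,323,115,136),beaker=(420,455,135,170)).items():
    m=(u>u0)&(u<u1)&(v>v0)&(v<v1)&(Z>.02);print(n,X[m].min(),X[m].max(),Y[m].min(),Y[m].max(),Z[m].max())
im=c['image'];cv2.imwrite('pics/crop.png',np.hstack([cv2.resize(im[100:220,130:280],None,fx=2.6,fy=2.6,interpolation=2),cv2.resize(im[165:285,385:475],None,fx=2.6,fy=2.6,interpolation=2)]))
E
```

```text
hood (638, 238, 152, 264, 19.1)
tile (605, -63, 263, 154, 83.1)
tA (617, -258, 85, 85, 54.4) 0.030315221197212416
tB (571, -379, 85, 84, 63.2) 0.029805540226318317
mat (431, -410, 85, 274, 50.5)
handle (373, -345, 27, 33, 50.5) [0.00563746 0.08038517 0.08555086]
blade (441, -406, 53, 240, 50.1)
flask 0.4740320470747915 0.7827012597219551 -0.06111999869175142 0.09612644118436517 1.2818362722613637
bulb 0.4740320470747915 0.7666751440967303 -0.08973048015360091 -0.050434805265061305 1.2818362722613637
beaker 0.4740320470747915 0.7219415503327324 -0.4521713535590181 -0.06111999869175142 1.2818362722613637
```

View pics/crop.png

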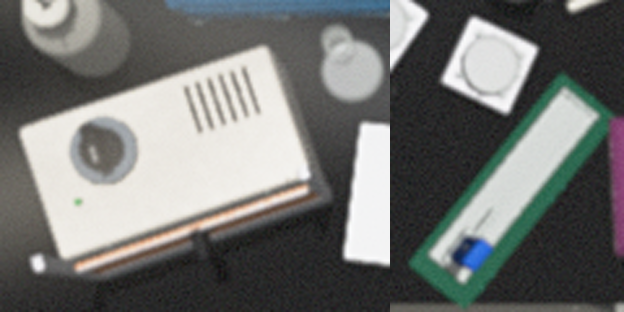

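```bash
python3 - <<'E'
from m import *
c,P,hsv=top();Z=P[...,2];X,Y=P[...,0],P[...,1];v,u=np.mgrid[0:400,0:640]
m=(Z>.072)&(Z<.09)&(u>395)&(u<440)&(v>240)&(v<285);print('handle',rect(c,largest(m)[0],.082),m.sum())
k=(Z>.136)&(Z<.2)&(u>150)&(u<195)&(v>135)&(v<180);print('knob z',np.percentile(Z[k],[5,50,95]),k.sum(),rect(c,largest(k)[0],.15))
H,S,V=[hsv[...,i] for i in range(3)]
k=(V<190)&(S<255)&(u>150)&(u<195)&(v>138)&(v<178)
for q in largest(k,2):
  (a,b),r=cv2.minEnclosingCircle(q);print(a,b,r,ray(c,a,b,.14))
E
```

```text
handle (372, -347, 19, 32, 44.2) 92
knob z [0.13632255 0.14289209 0.17625489] 462 (643, 293, 65, 63, 90.0)
169.5 157.68182373046875 13.051971435546875 [0.64371971 0.29516503 0.14      ]
158.5 141.5 7.905794143676758 [0.68517877 0.32363374 0.14      ]
```

Call:
{"method": "carry_out", "body": {"moves": [{"tx": 2.5, "ty": 5.3}, {"tx": 2.5, "ty": 5.3}, {"tx": 2.5, "ty": 5.3}, {"tx": 2.5, "ty": 5.3}, {"tx": 2.5, "ty": 5.3}, {"tx": 2.5, "ty": 5.3}, {"tx": 2.5, "ty": 5.3}, {"tx": 2.5, "ty": 5.3}], "newtons": 100}}

```text
invalid input at $.moves[0]: expected keys tx, ty, tz, wx, wy, wz, claw
```

Call:
{"method": "carry_out", "body": {"moves": [{"tx": 2.5, "ty": 5.3}, {"tx": 2.5, "ty": 5.3}, {"tx": 2.5, "ty": 5.3}, {"tx": 2.5, "ty": 5.3}, {"tx": 2.5, "ty": 5.3}, {"tx": 2.5, "ty": 5.3}, {}]}}

```text
invalid input at $.moves[0]: expected keys tx, ty, tz, wx, wy, wz, claw
```

Call:
{"method": "carry_out", "body": {"moves": [{"tx": 2.5, "ty": 5.3, "tz": 0, "wx": 0, "wy": 0, "wz": 0, "claw": -1}, {"tx": 2.5, "ty": 5.3, "tz": 0, "wx": 0, "wy": 0, "wz": 0, "claw": -1}, {"tx": 2.5, "ty": 5.3, "tz": 0, "wx": 0, "wy": 0, "wz": 0, "claw": -1}, {"tx": 2.5, "ty": 5.3, "tz": 0, "wx": 0, "wy": 0, "wz": 0, "claw": -1}, {"tx": 2.5, "ty": 5.3, "tz": 0, "wx": 0, "wy": 0, "wz": 0, "claw": -1}, {"tx": 2.5, "ty": 5.3, "tz": 0, "wx": 0, "wy": 0, "wz": 0, "claw": -1}, {"tx": 2.5, "ty": 5.3, "tz": 0, "wx": 0, "wy": 0, "wz": 0, "claw": -1}, {"tx": 2.5, "ty": 5.3, "tz": 0, "wx": 0, "wy": 0, "wz": 0, "claw": -1}], "newtons": 100}}

```text
clock: 1.2
tcp_pos: [0.3921, -0.1164, 0.2315]
orientation: [0.0, 0.986, 0.169, 0.0]
wrist_force: [1.4, -0.8, 0.6]
finger_gap: 0.0856
grip_force: 0.0
```

Call:
{"method": "carry_out", "body": {"moves": [{"tx": 2.5, "ty": 5.3, "tz": 0, "wx": 0, "wy": 0, "wz": 0, "claw": -1}, {"tx": 2.5, "ty": 5.3, "tz": 0, "wx": 0, "wy": 0, "wz": 0, "claw": -1}, {"tx": 2.5, "ty": 5.3, "tz": 0, "wx": 0, "wy": 0, "wz": 0, "claw": -1}, {"tx": 2.5, "ty": 5.3, "tz": 0, "wx": 0, "wy": 0, "wz": 0, "claw": -1}, {"tx": 2.5, "ty": 5.3, "tz": 0, "wx": 0, "wy": 0, "wz": 0, "claw": -1}, {"tx": 2.4, "ty": 5.3, "tz": 0, "wx": 0, "wy": 0, "wz": 0, "claw": -1}, {"tx": 0, "ty": 0, "tz": 0, "wx": 0, "wy": 0, "wz": 0, "claw": -1}]}}

```text
clock: 2.08
tcp_pos: [0.5414, 0.2032, 0.23]
orientation: [-0.0, 0.985, 0.172, -0.0]
wrist_force: [0.2, -0.7, -0.5]
finger_gap: 0.0854
grip_force: 0.0
```

```bash
python3 - <<'E'
from m import *
s=env.get_state();c=snap('wrist','w1.png');print(s['tcp_pos'],c['hand_eye'].round(4),c['fx'],c['cx'],c['cy'])
E
cat >> h.py <<'E'
from scipy.spatial.transform import Rotation as Ro
def wT(s):
    q=s['orientation'];T=np.eye(4);T[:3,:3]=Ro.from_quat([q[1],q[2],q[3],q[0]]).as_matrix();T[:3,3]=s['tcp_pos'];return T
def wray(c,s,u,v):
    x,y=(u-c['cx'])/c['fx'],(v-c['cy'])/c['fy'];r=np.hypot(x,y)+1e-12
    d=np.array([x/r*np.sin(r),y/r*np.sin(r),np.cos(r)]);T=wT(s)@c['hand_eye'];return T[:3,3],T[:3,:3]@d
def wpt(c,s,u,v,h):
    o,d=wray(c,s,u,v);return o+d*(h-o[2])/d[2]
def wproj(c,s,p):
    q=np.linalg.inv(wT(s)@c['hand_eye'])@np.append(p,1);r=np.arctan2(np.hypot(q[0],q[1]),q[2]);a=np.arctan2(q[1],q[0])
    return c['cx']+c['fx']*r*np.cos(a),c['cy']+c['fy']*r*np.sin(a)
def wpts(c,s):
    v,u=np.mgrid[0:400,0:640];x,y=(u-c['cx'])/c['fx'],(v-c['cy'])/c['fy'];r=np.hypot(x,y)+1e-9
    d=np.stack([x/r*np.tan(r),y/r*np.tan(r),np.ones_like(r)],-1)*c['z_map'][...,None]
    T=wT(s)@c['hand_eye'];return d@T[:3,:3].T+T[:3,3]
E
```

```text
[0.54135545 0.20317218 0.23004812] [[ 4.000e-04 -9.618e-01 -2.737e-01  6.920e-02]
 [ 1.000e+00  0.000e+00  1.200e-03  1.000e-03]
 [-1.100e-03 -2.737e-01  9.618e-01 -1.431e-01]
 [ 0.000e+00  0.000e+00  0.000e+00  1.000e+00]] 309.70691628693146 324.4393845506845 200.37464394136435
```

View pics/w1.png

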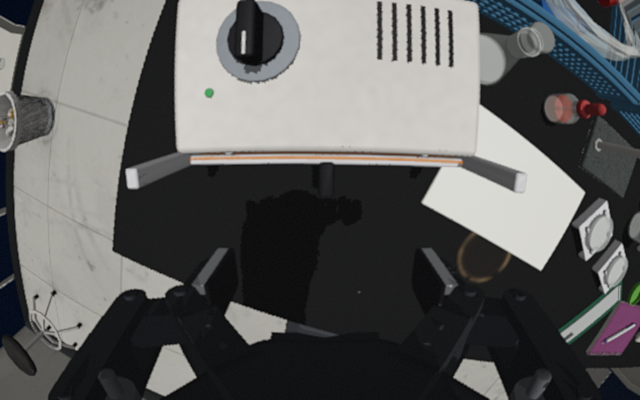

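```bash
python3 - <<'E'
from m import *
s=env.get_state();c=snap('wrist')
B=np.array([.635,.237]);R=np.array([[.945,-.327],[.327,.945]])
for b,z in [((-98,0),.102),((-115,0),.102),((-81,0),.102),((-70,130),.13),((-70,-130),.13),((-77,0),.1)]:
    p=B+R@np.array(b)/1000;print(b,wproj(c,s,[*p,z]))
for uv,z in [((176,151),.13),((477,151),.13),((326,164),.102),((326,197),.102)]:
    p=wpt(c,s,*uv,z);print(uv,p,R.T@(p[:2]-B)*1000)
E
```

```text
(-98, 0) (np.float64(319.83467340484555), np.float64(188.42150135877714))
(-115, 0) (np.float64(319.7189759061931), np.float64(206.44909636901556))
(-81, 0) (np.float64(319.9648226511969), np.float64(169.86489475127))
(-70, 130) (np.float64(169.68820328746767), np.float64(164.27525721685797))
(-70, -130) (np.float64(471.1979999656006), np.float64(166.93415084134176))
(-77, 0) (np.float64(320.02616450367617), np.float64(165.0639771107717))
(176, 151) [0.539441   0.33370947 0.13      ] [-58.67926156 122.63824039]
(477, 151) [0.62612018 0.09178354 0.13      ] [ -55.87720635 -134.32585133]
(326, 164) [0.56523712 0.20724704 0.102     ] [-75.65514058  -5.30408209]
(326, 197) [0.53671007 0.19700949 0.102     ] [-105.96088325   -5.65022235]
```

```bash
python3 - <<'E'
from m import *
s=env.get_state();c=snap('wrist');P=wpts(c,s)
B=np.array([.635,.237]);R=np.array([[.945,-.327],[.327,.945]])
b=(P[...,:2]-B)@R*1000;Z=P[...,2]*1000
m=(abs(Z-130)<5)
v,u=np.mgrid[0:400,0:640]
m&=(u>150)&(u<500)&(v<170)
print('wrist hood z',np.median(Z[m]),'x',np.percentile(b[m][:,0],[.5,1,5]),'y',np.percentile(b[m][:,1],[.3,1,99,99.7]))
for x in (326,):
  for y in range(155,215,4): print(y,b[y,x].round(),Z[y,x].round(),end=' ')
t,TP,hs=top()
q=[ray(t,*p,.13) for p in((153.8,200.8),(250,168.5),(137.7,150),(232.7,118))]
print([(R.T@(p[:2]-B)*1000).round() for p in q])
bt=(TP[...,:2]-B)@R*1000;mt=(abs(TP[...,2]-.13)<.006)&(u>130)&(u<262)&(v>110)&(v<210)
print('top z',np.median(TP[...,2][mt]),np.percentile(bt[mt][:,0],[.5,2,98,99.5]),np.percentile(bt[mt][:,1],[.5,2,98,99.5]))
E
```

```text
wrist hood z 130.48542244368548 x [-59.88697185 -59.07919295 -54.28483752] y [-130.98965026 -128.78068203  121.13834483  123.38019069]
155 [-67.  -6.] 113.0 159 [-70.  -6.] 112.0 163 [-74.  -6.] 113.0 167 [-77.  -6.] 114.0 171 [-80.  -6.] 115.0 175 [-84.  -6.] 116.0 179 [-87.  -6.] 115.0 183 [-91.  -6.] 115.0 187 [-95.  -6.] 114.0 191 [-98.  -6.] 115.0 195 [-102.   -7.] 113.0 199 [-137.   -8.] 1.0 203 [-142.   -8.] 2.0 207 [-148.   -8.] -0.0 211 [-153.   -8.] 1.0 [array([-62., 127.]), array([ -64., -131.]), array([ 75., 125.]), array([  74., -131.])]
top z 0.13073792771939596 [-58.55089391 -54.98689624  78.26547369 157.16703034] [-193.14510878 -129.87931594   69.02598266   80.82089072]
```

The wrist view shows the black tab at (326,180), knob at (258,40) and guide posts at (130,178) and (510,180). It puts the box about 8 mm farther and 4 mm to the right of my first estimate.

Call:
{"method": "carry_out", "body": {"moves": [{"tx": 0.6, "ty": -0.1, "tz": -3, "wx": 0, "wy": 0, "wz": -0.012, "claw": -1}, {"tx": 0, "ty": 0, "tz": -4, "wx": 0, "wy": 0, "wz": 0, "claw": -1}, {"tx": 0, "ty": 0, "tz": -4, "wx": 0, "wy": 0, "wz": 0, "claw": -1}, {"tx": 0, "ty": 0, "tz": -4, "wx": 0, "wy": 0, "wz": 0, "claw": -1}, {"tx": 0, "ty": 0, "tz": 0, "wx": 0, "wy": 0, "wz": 0, "claw": 1}, {"tx": 0, "ty": 0, "tz": 0, "wx": 0, "wy": 0, "wz": 0, "claw": 1}, {"tx": 0, "ty": 0, "tz": 0, "wx": 0, "wy": 0, "wz": 0, "claw": 1}, {"tx": 0, "ty": 0, "tz": 0, "wx": 0, "wy": 0, "wz": 0, "claw": 1}], "newtons": 80}}

```text
clock: 3.28
tcp_pos: [0.5465, 0.2036, 0.0833]
orientation: [-0.006, 0.986, 0.164, 0.001]
wrist_force: [-2.5, 14.6, 2.0]
finger_gap: 0.0128
grip_force: 67.9
```

Call:
{"method": "carry_out", "body": {"moves": [{"tx": 0, "ty": 0.3, "tz": 1, "wx": 0, "wy": 0, "wz": 0, "claw": 1}, {"tx": 0, "ty": 0, "tz": 1.5, "wx": 0, "wy": 0, "wz": 0, "claw": 1}, {"tx": 0, "ty": 0, "tz": 1.5, "wx": 0, "wy": 0, "wz": 0, "claw": 1}, {"tx": 0, "ty": 0, "tz": 1.5, "wx": 0, "wy": 0, "wz": 0, "claw": 1}, {"tx": 0, "ty": 0, "tz": 1.4, "wx": 0, "wy": 0, "wz": 0, "claw": 1}, {"tx": 0, "ty": 0, "tz": 0, "wx": 0, "wy": 0, "wz": 0, "claw": 1}]}}

```text
clock: 4.03
tcp_pos: [0.5465, 0.2037, 0.1523]
orientation: [-0.002, 0.986, 0.164, 0.001]
wrist_force: [-3.3, 5.5, 3.5]
finger_gap: 0.0128
grip_force: 79.7
```

Call:
{"method": "carry_out", "body": {"moves": [{"tx": 0, "ty": 0, "tz": 0.5, "wx": 0, "wy": 0, "wz": 0, "claw": 1}, {"tx": 0, "ty": 0, "tz": 0.5, "wx": 0, "wy": 0, "wz": 0, "claw": 1}, {"tx": 0, "ty": 0, "tz": 0, "wx": 0, "wy": 0, "wz": 0, "claw": 1}]}}

```text
clock: 4.4
tcp_pos: [0.5464, 0.2036, 0.1577]
orientation: [-0.002, 0.986, 0.164, -0.001]
wrist_force: [5.7, 7.8, -21.5]
finger_gap: 0.0123
grip_force: 82.4
```

Call:
{"method": "carry_out", "body": {"moves": [{"tx": 0, "ty": 0, "tz": -0.4, "wx": 0, "wy": 0, "wz": 0, "claw": -1}, {"tx": 0, "ty": 0, "tz": 0, "wx": 0, "wy": 0, "wz": 0, "claw": -1}, {"tx": 0, "ty": 0, "tz": 0, "wx": 0, "wy": 0, "wz": 0, "claw": -1}, {"tx": -4, "ty": -1.4, "tz": 0, "wx": 0, "wy": 0, "wz": 0, "claw": -1}, {"tx": -4, "ty": -1.4, "tz": 0, "wx": 0.059, "wy": -0.17, "wz": 0, "claw": -1}, {"tx": -2, "ty": -0.7, "tz": -2.5, "wx": 0.059, "wy": -0.17, "wz": 0, "claw": -1}, {"tx": 0, "ty": 0, "tz": -2.5, "wx": 0.059, "wy": -0.17, "wz": 0, "claw": -1}, {"tx": 0, "ty": 0, "tz": 0, "wx": 0.059, "wy": -0.17, "wz": 0, "claw": -1}]}}

```text
clock: 5.4
tcp_pos: [0.4603, 0.1712, 0.1234]
orientation: [-0.056, 0.935, 0.155, 0.314]
wrist_force: [-133.6, -16.6, -94.5]
finger_gap: 0.0855
grip_force: 0.0
```

```bash
python3 - <<'E'
from m import *
s=env.get_state();print(s['tcp_pos'],s['orientation'],s['joint_pos']);c=snap('wrist','w2.png');np.savez('w2.npz',**{k:c[k] for k in c},tcp_pos=s['tcp_pos'],orientation=s['orientation'])
E
```

```text
[0.46031176 0.17121542 0.12339581] [-0.05557922  0.93524859  0.15459918  0.3135604 ] [ 0.10486441 -0.19413653 -1.0287112   0.10132956  0.14068007  2.96510394]
```

View pics/w2.png

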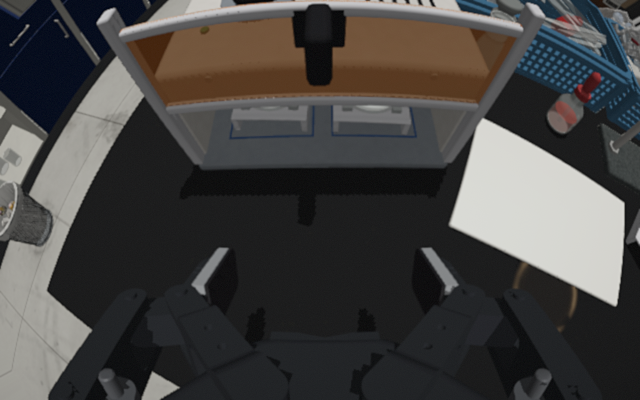

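The shield is up, both finished trays are seen in the box (270,120) and (375,118), square to the bays. A joint is near its range, so I back out of that pose.

Call:
{"method": "carry_out", "body": {"moves": [{"tx": 0, "ty": 0, "tz": 1.5, "wx": -0.059, "wy": 0.17, "wz": 0, "claw": -1}, {"tx": 0, "ty": 0, "tz": 1.5, "wx": 0, "wy": 0, "wz": 0, "claw": -1}, {"tx": 0, "ty": 0, "tz": 0, "wx": 0, "wy": 0, "wz": 0, "claw": -1}, {"tx": 0, "ty": 0, "tz": 0, "wx": 0, "wy": 0, "wz": 0, "claw": -1}]}}

```text
clock: 5.95
tcp_pos: [0.4621, 0.1712, 0.1493]
orientation: [-0.043, 0.956, 0.157, 0.242]
wrist_force: [-0.8, 0.2, 0.1]
finger_gap: 0.085
grip_force: 0.0
```

```bash
python3 - <<'E'
from m import *
s=env.get_state();print(s['tcp_pos'],s['orientation'],s['joint_pos'],s['wrist_force'],s['tau'])
d=dict(np.load('w2.npz'));P=wpts(d,d);B=np.array([.6435,.2375]);R=np.array([[.945,-.327],[.327,.945]])
b=(P[...,:2]-B)@R*1000;Z=P[...,2]*1000
im=d['image'];hs=cv2.cvtColor(im,cv2.COLOR_BGR2HSV)
# corners by pixel on planes
for n,uv,z in [('bayL front-left',(229,136),12),('bayL fr',(313,136),12),('bayR fl',(332,134),12),('bayR fr',(416,136),12),
  ('base fl',(197,166),12),('base fr',(452,166),12)]:
    p=wpt(d,d,*uv,z/1000);print(n,(R.T@(p[:2]-B)*1000).round(1))
for v in (110,114,118,122,126,130,134,138):
    print(v,[(*b[v,u].round().astype(int),int(Z[v,u])) for u in (240,270,300,340,375,405)])
cv2.imwrite('pics/box.png',cv2.resize(im[90:175,180:470],None,fx=2.7,fy=2.7,interpolation=cv2.INTER_CUBIC))
E
```

```text
[0.46213181 0.17115087 0.14929509] [-0.04317825  0.9563614   0.15749567  0.24228831] [ 0.13000879 -0.16018385 -0.8220852   0.42079355  0.09941216  2.96994123] [-0.75768857  0.2179216   0.05471756] [-3.73808050e-02 -2.16372460e+01  3.15213883e+01 -4.72746715e+00
  2.97585391e-01  5.74209616e-05]
bayL front-left [-47.7  97.9]
bayL fr [-50.9   8.1]
bayR fl [-48.5 -11.4]
bayR fr [ -49.2 -100.4]
base fl [-82.8 128.7]
base fr [ -84.3 -135.2]
110 [(np.int64(-31), np.int64(82), 34), (np.int64(-37), np.int64(50), 39), (np.int64(-33), np.int64(21), 33), (np.int64(-34), np.int64(-19), 33), (np.int64(-40), np.int64(-53), 42), (np.int64(-32), np.int64(-86), 33)]
114 [(np.int64(-35), np.int64(82), 33), (np.int64(-37), np.int64(50), 33), (np.int64(-38), np.int64(20), 33), (np.int64(-38), np.int64(-19), 32), (np.int64(-38), np.int64(-54), 32), (np.int64(-37), np.int64(-85), 33)]
118 [(np.int64(-41), np.int64(81), 33), (np.int64(-42), np.int64(50), 33), (np.int64(-44), np.int64(20), 34), (np.int64(-43), np.int64(-19), 32), (np.int64(-43), np.int64(-54), 33), (np.int64(-42), np.int64(-84), 33)]
122 [(
[... 383 characters left out ...]
-57), 12), (np.int64(-47), np.int64(-85), 26)]
130 [(np.int64(-41), np.int64(86), 12), (np.int64(-43), np.int64(53), 12), (np.int64(-43), np.int64(22), 12), (np.int64(-44), np.int64(-20), 12), (np.int64(-43), np.int64(-57), 11), (np.int64(-48), np.int64(-86), 20)]
134 [(np.int64(-45), np.int64(86), 10), (np.int64(-48), np.int64(53), 13), (np.int64(-48), np.int64(22), 11), (np.int64(-50), np.int64(-20), 13), (np.int64(-48), np.int64(-56), 12), (np.int64(-47), np.int64(-89), 11)]
138 [(np.int64(-51), np.int64(85), 12), (np.int64(-53), np.int64(52), 12), (np.int64(-53), np.int64(21), 12), (np.int64(-53), np.int64(-20), 11), (np.int64(-54), np.int64(-56), 12), (np.int64(-53), np.int64(-87), 13)]
```

View pics/box.png

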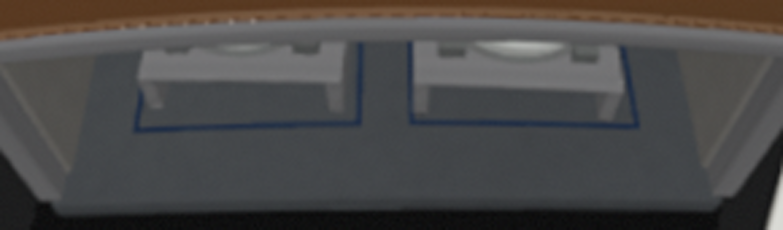

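Crop: left tray's front corners at (138,80) and (342,80), right tray's at (412,86) and (624,92), inside the blue bay outlines.

```bash
python3 - <<'E'
from m import *
d=dict(np.load('w2.npz'));B=np.array([.645,.236]);R=np.array([[.945,-.327],[.327,.945]])
for n,uv,z in [('L c',(138,80),30),('L c',(342,80),30),('R c',(412,86),30),('R c',(624,92),30),('L leg',(155,108),12),('L leg',(337,112),12),('R leg',(420,116),12),('R leg',(607,120),12)]:
    p=wpt(d,d,180+uv[0]/2.7,90+uv[1]/2.7,z/1000);print(n,(R.T@(p[:2]-B)*1000).round(1))
for n,f,a in [('fork at mat',(371,-348),-39.7)]: pass
E
```

```text
L c [-40.4  93.8]
L c [-43.9  15.7]
R c [-46.9  -9.9]
R c [-47.7 -89. ]
L leg [-41.4  91.3]
L leg [-46.   18.5]
R leg [-48.2 -13.2]
R leg [-48.7 -86.3]
```

Call:
{"method": "carry_out", "body": {"moves": [{"tx": 0, "ty": 0, "tz": 2, "wx": -0.059, "wy": 0.17, "wz": 0, "claw": -1}, {"tx": 0, "ty": 0, "tz": 2, "wx": -0.059, "wy": 0.17, "wz": 0, "claw": -1}, {"tx": 0, "ty": -1.5, "tz": 2, "wx": -0.059, "wy": 0.17, "wz": 0, "claw": -1}, {"tx": 0, "ty": -4, "tz": 0, "wx": 0, "wy": 0, "wz": 0.176, "claw": -1}, {"tx": 0, "ty": -4.2, "tz": 0, "wx": 0, "wy": 0, "wz": 0.176, "claw": -1}, {"tx": 0, "ty": -4.2, "tz": 0, "wx": 0, "wy": 0, "wz": 0.176, "claw": -1}, {"tx": 0, "ty": -4.2, "tz": 0, "wx": 0, "wy": 0, "wz": 0.176, "claw": -1}, {"tx": -0.5, "ty": -4.2, "tz": 0, "wx": 0, "wy": 0, "wz": 0.176, "claw": -1}]}}

```text
clock: 6.95
tcp_pos: [0.4574, -0.0528, 0.2064]
orientation: [0.006, 0.822, 0.569, -0.013]
wrist_force: [0.2, -0.6, -0.2]
finger_gap: 0.0854
grip_force: 0.0
```

Call:
{"method": "carry_out", "body": {"moves": [{"tx": -1.2, "ty": -4.2, "tz": 0, "wx": 0, "wy": 0, "wz": 0.176, "claw": -1}, {"tx": -1.2, "ty": -4.2, "tz": 0, "wx": 0, "wy": 0, "wz": 0.176, "claw": -1}, {"tx": -1.2, "ty": -4.2, "tz": 0, "wx": 0, "wy": 0, "wz": 0.176, "claw": -1}, {"tx": -1.2, "ty": -4.2, "tz": 0, "wx": 0, "wy": 0, "wz": 0.176, "claw": -1}, {"tx": -1.2, "ty": -4.2, "tz": 0, "wx": 0, "wy": 0, "wz": 0.176, "claw": -1}, {"tx": -1.2, "ty": -4.2, "tz": -2, "wx": 0, "wy": 0, "wz": 0.176, "claw": -1}, {"tx": -1.2, "ty": -4.2, "tz": -2, "wx": 0, "wy": 0, "wz": 0.176, "claw": -1}, {"tx": 0, "ty": 0, "tz": 0, "wx": 0, "wy": 0, "wz": 0, "claw": -1}]}}

```text
clock: 7.95
tcp_pos: [0.372, -0.3467, 0.1648]
orientation: [0.01, 0.347, 0.938, -0.005]
wrist_force: [-0.1, 0.4, -0.6]
finger_gap: 0.0856
grip_force: 0.0
```

```bash
python3 - <<'E'
from m import *
s=env.get_state();print(s['tcp_pos'],s['orientation'],s['joint_pos'],s['wrist_force']);c=snap('wrist','w3.png');np.savez('w3.npz',**{k:c[k] for k in c},tcp_pos=s['tcp_pos'],orientation=s['orientation'])
E
```

```text
[ 0.37201864 -0.34673428  0.16479852] [ 0.01044856  0.34659257  0.9379438  -0.00508323] [-0.9096275   0.19754673 -0.27335027  1.07678273  0.00238638 -0.20167791] [-0.12589641  0.42618703 -0.57575591]
```

View pics/w3.png

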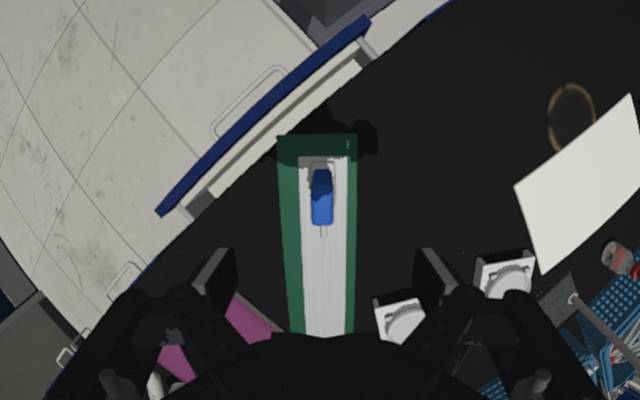

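The wrist view shows the blue handle at (321,197) and the blade running down to (325,335), slightly off the mat's centre line.

```bash
cat >> h.py <<'E'
def delta(s,p,yaw):
    # move to TCP p (m) with fork yaw (tool x = yaw+pi), tool down
    a=yaw+np.pi;R=np.array([[np.cos(a),np.sin(a),0],[np.sin(a),-np.cos(a),0],[0,0,-1.]])
    rv=Ro.from_matrix(R@wT(s)[:3,:3].T).as_rotvec()
    print('d cm',((np.array(p)-s['tcp_pos'])*100).round(2),'w',rv.round(3))
E
python3 - <<'E'
from m import *
d=dict(np.load('w3.npz'));P=wpts(d,d);Z=P[...,2];hs=cv2.cvtColor(d['image'],cv2.COLOR_BGR2HSV);H,S,V=[hs[...,i] for i in range(3)]
v,u=np.mgrid[0:400,0:640]
b=(H>95)&(H<130)&(S>120)&(u>290)&(u<350)&(v>150)&(v<240)
print('z',np.percentile(Z[b],[5,50,90,98]))
t=b&(Z>.075);print('top rect',cv2.minAreaRect((P[t][:,:2]*1000).astype(np.float32)),t.sum())
bl=(V>110)&(S<60)&(Z<.02)&(Z>-.005)&(u>285)&(u<370)&(v>150)&(v<330)
Q=P[bl];print('blade z',np.median(Q[:,2]));
k=largest(bl)[0];q=np.array([wpt(d,d,*x[0],.008)[:2]*1000 for x in k],np.float32);print('blade',cv2.minAreaRect(q))
g=(H>60)&(H<95)&(S>80)&(u>260)&(u<370)&(v>125)&(v<334)
k=largest(g|bl|b)[0];q=np.array([wpt(d,d,*x[0],.004)[:2]*1000 for x in k],np.float32);print('mat',cv2.minAreaRect(q))
E
```

```text
z [0.03853864 0.08187874 0.08309557 0.08374172]
top rect ((349.1711120605469, -331.72857666015625), (16.159988403320312, 89.2225341796875), 49.92277526855469) 861
blade z 0.008645631892139516
blade ((432.9465637207031, -401.7901611328125), (49.49073791503906, 212.50830078125), 50.20272445678711)
mat ((425.2716064453125, -401.69720458984375), (81.07632446289062, 246.58837890625), 50.558982849121094)
```

```bash
python3 - <<'E'
from m import *
delta(env.get_state(),[.3715,-.350,.037],-.695)
E
```

```text
d cm [ -0.11  -0.45 -12.87] w [0.016 0.017 0.013]
```

Call:
{"method": "carry_out", "body": {"moves": [{"tx": -0.1, "ty": -0.4, "tz": -2.9, "wx": 0.016, "wy": 0.017, "wz": 0.013, "claw": -1}, {"tx": 0, "ty": 0, "tz": -3.5, "wx": 0, "wy": 0, "wz": 0, "claw": -1}, {"tx": 0, "ty": 0, "tz": -3.5, "wx": 0, "wy": 0, "wz": 0, "claw": -1}, {"tx": 0, "ty": 0, "tz": -3, "wx": 0, "wy": 0, "wz": 0, "claw": -1}, {"tx": 0, "ty": 0, "tz": 0, "wx": 0, "wy": 0, "wz": 0, "claw": -1}]}}

```text
clock: 8.62
tcp_pos: [0.3721, -0.3465, 0.0369]
orientation: [-0.001, 0.339, 0.941, 0.0]
wrist_force: [-0.3, 1.6, 0.3]
finger_gap: 0.0855
grip_force: 0.0
```

```bash
python3 - <<'E'
from m import *
delta(env.get_state(),[.3715,-.350,.037],-.695)
E
```

```text
d cm [-0.06 -0.35  0.01] w [-0.001 -0.001 -0.004]
```

Call:
{"method": "carry_out", "body": {"moves": [{"tx": -0.05, "ty": -0.35, "tz": 0, "wx": 0, "wy": 0, "wz": 0, "claw": -1}, {"tx": 0, "ty": 0, "tz": 0, "wx": 0, "wy": 0, "wz": 0, "claw": 1}, {"tx": 0, "ty": 0, "tz": 0, "wx": 0, "wy": 0, "wz": 0, "claw": 1}, {"tx": 0, "ty": 0, "tz": 0, "wx": 0, "wy": 0, "wz": 0, "claw": 1}, {"tx": 0, "ty": 0, "tz": 0, "wx": 0, "wy": 0, "wz": 0, "claw": 1}, {"tx": 0, "ty": 0, "tz": 0, "wx": 0, "wy": 0, "wz": 0, "claw": 1}], "newtons": 110}}

```text
clock: 9.38
tcp_pos: [0.3729, -0.3534, 0.0392]
orientation: [0.002, 0.339, 0.941, -0.002]
wrist_force: [-0.7, 1.0, 5.8]
finger_gap: 0.0168
grip_force: 108.0
```

Call:
{"method": "carry_out", "body": {"moves": [{"tx": 0, "ty": 0, "tz": 1.5, "wx": 0, "wy": 0, "wz": 0, "claw": 1}, {"tx": 0, "ty": 0, "tz": 3.5, "wx": 0, "wy": 0, "wz": 0, "claw": 1}, {"tx": 0, "ty": 0, "tz": 5, "wx": 0, "wy": 0, "wz": 0, "claw": 1}, {"tx": 0, "ty": 0, "tz": 0, "wx": 0, "wy": 0, "wz": 0, "claw": 1}, {"tx": 0, "ty": 0, "tz": 0, "wx": 0, "wy": 0, "wz": 0, "claw": 1}]}}

```text
clock: 10.0
tcp_pos: [0.3724, -0.3528, 0.1386]
orientation: [0.001, 0.339, 0.941, -0.001]
wrist_force: [-0.6, 0.4, -1.8]
finger_gap: 0.017
grip_force: 107.4
```

```bash
cat > forkm.py <<'E'
from m import *
# blade seen by the top camera: position of the tip relative to the TCP
s=env.get_state();z=s['tcp_pos'][2]-.033;T=wT(s);fx=-T[:3,0];fy=-T[:3,1]
print('tcp',s['tcp_pos'].round(4),s['orientation'].round(4),s['finger_gap'],s['wrist_force'].round(1))
c,P,hs=top();v,u=np.mgrid[0:400,0:640];d=P-s['tcp_pos'];L=d@fx;W=d@fy
m=(L>.05)&(L<.25)&(abs(W)<.06)&(abs(P[...,2]-z)<.03)&(hs[...,2]>110)&(hs[...,1]<60)
k=largest(m)[0];q=np.array([ray(c,*x[0],z+.004) for x in k])-s['tcp_pos']
l=q@fx*1000;w=q@fy*1000
for a,b in((70,110),(110,150),(150,190)):
    j=(l>a)&(l<b);print(a,b,'edges',np.percentile(w[j],[10,90]).round(1))
print('tip',np.percentile(l,[97,100]).round(1),'heights along', [(a,round(float(np.median((P[...,2])[m&(L>a/1000)&(L<a/1000+.02)])*1000),1)) for a in(60,90,120,150,180)],z*1000+4)
E
python3 forkm.py
```

```text
tcp [ 0.3724 -0.3528  0.1386] [ 0.0014  0.3387  0.9409 -0.0012] 0.01696584778391298 [-0.6  0.4 -1.8]
70 110 edges [-25.9  21.5]
110 150 edges [-25.7  21.2]
150 190 edges [-26.1  21.2]
tip [203.2 203.7] heights along [(60, 107.4), (90, 107.2), (120, 107.6), (150, 107.2), (180, 106.8)] 109.60231718614646
```

The fork is held level and aligned with the tool.

Call:
{"method": "carry_out", "body": {"moves": [{"tx": -3.2, "ty": 3.1, "tz": 0, "wx": 0, "wy": 0, "wz": 0, "claw": 1}, {"tx": -3.2, "ty": 3.1, "tz": 0, "wx": 0, "wy": 0, "wz": 0, "claw": 1}, {"tx": -3.2, "ty": 3.0, "tz": 0, "wx": 0, "wy": 0, "wz": 0, "claw": 1}, {"tx": 3.5, "ty": 4.2, "tz": 0, "wx": 0, "wy": 0, "wz": 0.109, "claw": 1}, {"tx": 2.8, "ty": 4.7, "tz": 0, "wx": 0, "wy": 0, "wz": 0.109, "claw": 1}, {"tx": 2.1, "ty": 5.1, "tz": 0, "wx": 0, "wy": 0, "wz": 0.109, "claw": 1}, {"tx": 1.4, "ty": 5.3, "tz": 0, "wx": 0, "wy": 0, "wz": 0.109, "claw": 1}, {"tx": 0.6, "ty": 5.5, "tz": 0, "wx": 0, "wy": 0, "wz": 0.109, "claw": 1}]}}

```text
clock: 11.05
tcp_pos: [0.3801, -0.0112, 0.1375]
orientation: [0.001, 0.071, 0.997, -0.001]
wrist_force: [1.0, -0.8, -1.7]
finger_gap: 0.0168
grip_force: 107.6
```

Call:
{"method": "carry_out", "body": {"moves": [{"tx": -0.2, "ty": 5.5, "tz": 0, "wx": 0, "wy": 0, "wz": 0.109, "claw": 1}, {"tx": -1.0, "ty": 5.4, "tz": -2, "wx": 0, "wy": 0, "wz": 0.109, "claw": 1}, {"tx": -1.8, "ty": 5.2, "tz": -3, "wx": 0, "wy": 0, "wz": 0.109, "claw": 1}, {"tx": -2.5, "ty": 4.9, "tz": -3, "wx": 0, "wy": 0, "wz": 0.109, "claw": 1}, {"tx": 0, "ty": 0, "tz": 0, "wx": 0, "wy": 0, "wz": 0, "claw": 1}, {"tx": 0, "ty": 0, "tz": 0, "wx": 0, "wy": 0, "wz": 0, "claw": 1}]}}

```text
clock: 11.8
tcp_pos: [0.3247, 0.1965, 0.058]
orientation: [0.001, -0.145, 0.989, -0.001]
wrist_force: [0.8, -0.0, -1.8]
finger_gap: 0.0168
grip_force: 108.2
```

```bash
python3 - <<'E'
from m import *
s=env.get_state();print(s['joint_pos'].round(2),s['tcp_pos'],s['wrist_force']);delta(s,[.3291,.1992,.053],.283)
c=snap('wrist','w4.png');np.savez('w4.npz',**{k:c[k] for k in c},tcp_pos=s['tcp_pos'],orientation=s['orientation'])
E
```

```text
[ 0.33  0.08 -0.71  0.78 -0.    0.04] [0.32471425 0.19653371 0.05800817] [ 0.78831433 -0.01585209 -1.84377751]
d cm [ 0.44  0.27 -0.5 ] w [ 0.001  0.002 -0.008]
```

View pics/w4.png

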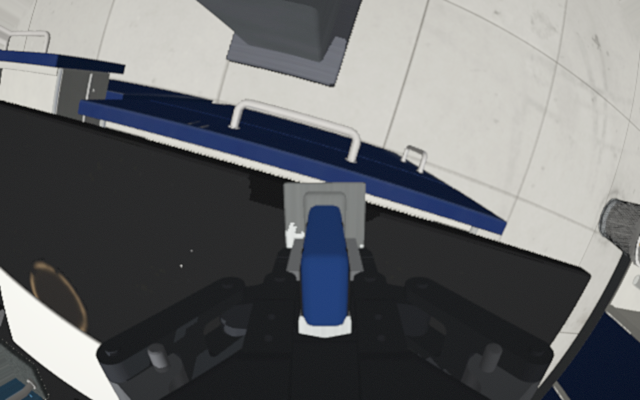

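Call:
{"method": "carry_out", "body": {"moves": [{"tx": 0.4, "ty": 0.3, "tz": -0.5, "wx": 0, "wy": 0, "wz": -0.008, "claw": 1}, {"tx": 2.9, "ty": 0.8, "tz": 0, "wx": 0, "wy": 0, "wz": 0, "claw": 1}, {"tx": 2.9, "ty": 0.8, "tz": 0, "wx": 0, "wy": 0, "wz": 0, "claw": 1}, {"tx": 0, "ty": 0, "tz": 0, "wx": 0, "wy": 0, "wz": 0, "claw": 1}]}}

```text
clock: 12.35
tcp_pos: [0.392, 0.2155, 0.0544]
orientation: [0.004, -0.139, 0.99, -0.0]
wrist_force: [-0.5, -0.3, -2.2]
finger_gap: 0.017
grip_force: 108.3
```

```bash
python3 - <<'E'
from m import *
s=env.get_state();print(s['wrist_force']);delta(s,[.4731,.241,.053],.283)
E
```

```text
[-0.52723248 -0.2571992  -2.21321851]
d cm [ 8.11  2.55 -0.14] w [-0.001  0.008  0.005]
```

Call:
{"method": "carry_out", "body": {"moves": [{"tx": 1.5, "ty": 0.6, "tz": -0.1, "wx": 0, "wy": 0.008, "wz": 0.005, "claw": 1}, {"tx": 2.2, "ty": 0.65, "tz": 0, "wx": 0, "wy": 0, "wz": 0, "claw": 1}, {"tx": 2.2, "ty": 0.65, "tz": 0, "wx": 0, "wy": 0, "wz": 0, "claw": 1}, {"tx": 2.2, "ty": 0.65, "tz": 0, "wx": 0, "wy": 0, "wz": 0, "claw": 1}, {"tx": 0, "ty": 0, "tz": 0, "wx": 0, "wy": 0, "wz": 0, "claw": 1}]}}

```text
clock: 12.98
tcp_pos: [0.4705, 0.2405, 0.0529]
orientation: [-0.001, -0.142, 0.99, 0.0]
wrist_force: [0.5, -0.4, -0.9]
finger_gap: 0.0166
grip_force: 108.3
```

```bash
python3 - <<'E'
from m import *
s=env.get_state();print(s['wrist_force']);delta(s,[.4731,.241,.053],.283)
E
```

```text
[ 0.47910313 -0.41190518 -0.87356654]
d cm [0.26 0.05 0.01] w [-0.    -0.003 -0.002]
```

Call:
{"method": "carry_out", "body": {"moves": [{"tx": 0.2, "ty": 0, "tz": 0.5, "wx": 0, "wy": 0, "wz": 0, "claw": 1}, {"tx": 0, "ty": 0, "tz": 0.4, "wx": 0, "wy": 0, "wz": 0, "claw": 1}, {"tx": 0, "ty": 0, "tz": 0.4, "wx": 0, "wy": 0, "wz": 0, "claw": 1}, {"tx": 0, "ty": 0, "tz": 0.4, "wx": 0, "wy": 0, "wz": 0, "claw": 1}, {"tx": 0, "ty": 0, "tz": 0, "wx": 0, "wy": 0, "wz": 0, "claw": 1}]}}

```text
clock: 13.6
tcp_pos: [0.4708, 0.2412, 0.0702]
orientation: [-0.002, -0.143, 0.99, 0.0]
wrist_force: [0.9, -0.1, -2.7]
finger_gap: 0.0171
grip_force: 108.0
```

```bash
python3 - <<'E'
from m import *
s=env.get_state();print(s['tcp_pos'],s['wrist_force'],s['ft_torque']);delta(s,[.3291,.1992,.07],.283)
E
```

```text
[0.47077673 0.24124712 0.0702394 ] [ 0.93886135 -0.10102485 -2.66512774] [-0.09071708  0.30284977  0.0213894 ]
d cm [-14.17  -4.2   -0.02] w [ 0.    -0.003 -0.004]
```

Call:
{"method": "carry_out", "body": {"moves": [{"tx": -1.2, "ty": -0.35, "tz": 0, "wx": 0, "wy": 0, "wz": 0, "claw": 1}, {"tx": -2.4, "ty": -0.7, "tz": 0, "wx": 0, "wy": 0, "wz": 0, "claw": 1}, {"tx": -3.2, "ty": -0.95, "tz": 0, "wx": 0, "wy": 0, "wz": 0, "claw": 1}, {"tx": -3.2, "ty": -0.95, "tz": 0, "wx": 0, "wy": 0, "wz": 0, "claw": 1}, {"tx": -2.4, "ty": -0.7, "tz": 0, "wx": 0, "wy": 0, "wz": 0, "claw": 1}, {"tx": -1.6, "ty": -0.45, "tz": 0, "wx": 0, "wy": 0, "wz": 0, "claw": 1}, {"tx": 0, "ty": 0, "tz": 0, "wx": 0, "wy": 0, "wz": 0, "claw": 1}]}}

```text
clock: 14.48
tcp_pos: [0.3294, 0.1998, 0.0698]
orientation: [-0.002, -0.143, 0.99, 0.0]
wrist_force: [0.8, 0.4, -2.7]
finger_gap: 0.0167
grip_force: 108.1
```

```bash
cat > see.py <<'E'
from m import *
# tray carried on the fork, as the top camera sees it: offset from TCP in the fork frame
def carried():
    s=env.get_state();T=wT(s);fx=-T[:3,0];fy=-T[:3,1];z=s['tcp_pos'][2]-.035+.007
    print('tcp',s['tcp_pos'].round(4),'yaw',round(float(np.arctan2(fx[1],fx[0])),3),'tilt',(-T[:2,2]).round(3),'F',s['wrist_force'].round(1))
    c,P,hs=top();d=P-s['tcp_pos'];L=d@fx;W=d@fy
    m=(L>.08)&(L<.26)&(abs(W)<.07)&(P[...,2]>z-.008)&(P[...,2]<z+.05)&(hs[...,2]>90)&(hs[...,1]<70)
    k=largest(m)[0];q=np.array([ray(c,*x[0],z)for x in k])-s['tcp_pos']
    (a,b),(w,h),t=cv2.minAreaRect((np.stack([q@fx,q@fy],1)*1000).astype(np.float32));print('tray in fork frame',round(a),round(b),'size',round(w),round(h),'ang',round(t,1))
    return c
def onplane(c,box,h):
    u0,u1,v0,v1=box;hs=cv2.cvtColor(c['image'],cv2.COLOR_BGR2HSV);m=np.zeros((400,640),bool)
    m[v0:v1,u0:u1]=((hs[...,2]>90)&(hs[...,1]<60))[v0:v1,u0:u1]
    return rect(c,largest(m)[0],h)
if __name__=='__main__':
    c=carried();cv2.imwrite('pics/lasttop.png',c['image'])
    try:
        print('A',onplane(c,(358,401,150,196),.021),'B',onplane(c,(401,446,168,212),.021))
    except Exception as e: print(e)
E
python3 see.py
```

```text
tcp [0.3294 0.1998 0.0698] yaw 0.287 tilt [0.005 0.001] F [ 0.8  0.4 -2.7]
tray in fork frame 142 0 size 125 80 ang 1.2
A (617, -259, 85, 85, 54.4) B (571, -379, 85, 84, 63.2)
```

Call:
{"method": "carry_out", "body": {"moves": [{"tx": -0.4, "ty": -3.5, "tz": 0.3, "wx": 0, "wy": 0.003, "wz": -0.06, "claw": 1}, {"tx": 2.0, "ty": -4.5, "tz": 0.3, "wx": 0, "wy": 0, "wz": -0.09, "claw": 1}, {"tx": 1.5, "ty": -4.8, "tz": 0.3, "wx": 0, "wy": 0, "wz": -0.09, "claw": 1}, {"tx": 1.0, "ty": -4.0, "tz": 0.3, "wx": 0, "wy": 0, "wz": -0.09, "claw": 1}, {"tx": 0.5, "ty": -1.9, "tz": 0.3, "wx": 0, "wy": 0, "wz": -0.077, "claw": 1}, {"tx": 1.6, "ty": -0.2, "tz": 0, "wx": 0, "wy": 0, "wz": 0, "claw": 1}, {"tx": 2.3, "ty": -0.3, "tz": 0, "wx": 0, "wy": 0, "wz": 0, "claw": 1}, {"tx": 1.6, "ty": -0.2, "tz": 0, "wx": 0, "wy": 0, "wz": 0, "claw": 1}]}}

```text
clock: 15.52
tcp_pos: [0.4342, 0.0064, 0.0849]
orientation: [-0.003, 0.059, 0.998, 0.001]
wrist_force: [0.4, -0.2, -2.2]
finger_gap: 0.0167
grip_force: 108.4
```

```bash
python3 - <<'E'
import re
t=open('see.py').read()
t=t.replace("    k=largest(m)[0];q=","    m=cv2.morphologyEx(m.astype(np.uint8),cv2.MORPH_OPEN,np.ones((20,20)));k=largest(m)[0];q=").replace("    return c\ndef on","    delta(s,tgt[:3],tgt[3]) if tgt else 0\n    return c\ndef on").replace("def carried():","def carried(tgt=None):")
t=t.replace("c=carried();","import sys;c=carried([float(x) for x in sys.argv[1:]]);")
open('see.py','w').write(t)
E
python3 see.py .4538 .0036 .054 -.12
```

```text
tcp [0.4342 0.0064 0.0849] yaw -0.118 tilt [ 0.005 -0.002] F [ 0.4 -0.2 -2.2]Traceback (most recent call last):
  File "see.py", line 17, in <module>
    import sys;c=carried([float(x) for x in sys.argv[1:]]);cv2.imwrite('pics/lasttop.png',c['image'])
                 ~~~~~~~^^^^^^^^^^^^^^^^^^^^^^^^^^^^^^^^^^
  File "see.py", line 8, in carried
    m=cv2.morphologyEx(m.astype(np.uint8),cv2.MORPH_OPEN,np.ones((20,20)));k=largest(m)[0];q=np.array([ray(c,*x[0],z)for x in k])-s['tcp_pos']
                                                                             ~~~~~~~~~~^^^
IndexError: list index out of range
```

```bash
sed -i 's/cv2.morphologyEx(m.astype(np.uint8),cv2.MORPH_OPEN/cv2.morphologyEx(cv2.morphologyEx(m.astype(np.uint8),cv2.MORPH_CLOSE,np.ones((9,9))),cv2.MORPH_OPEN/' see.py; python3 see.py .4538 .0036 .054 -.12
```

```text
tcp [0.4363 0.006  0.0851] yaw -0.119 tilt [ 0.003 -0.002] F [ 3.6 -0.8 -3. ]
tray in fork frame 152 0 size 71 85 ang 83.3
d cm [ 1.75 -0.24 -3.11] w [-0.002 -0.003 -0.001]
A (617, -258, 85, 85, 54.4) B (571, -379, 85, 84, 63.2)
```

Call:
{"method": "carry_out", "body": {"moves": [{"tx": 1.2, "ty": -0.1, "tz": -1, "wx": 0, "wy": 0, "wz": 0, "claw": 1}, {"tx": 0.8, "ty": -0.1, "tz": -1, "wx": 0, "wy": 0, "wz": 0, "claw": 1}, {"tx": 0, "ty": 0, "tz": -0.6, "wx": 0, "wy": -0.003, "wz": 0, "claw": 1}, {"tx": 0, "ty": 0, "tz": -0.5, "wx": 0, "wy": 0, "wz": 0, "claw": 1}, {"tx": 0, "ty": 0, "tz": -0.4, "wx": 0, "wy": 0, "wz": 0, "claw": 1}, {"tx": 0, "ty": 0, "tz": -0.4, "wx": 0, "wy": 0, "wz": 0, "claw": 1}, {"tx": 0, "ty": 0, "tz": 0, "wx": 0, "wy": 0, "wz": 0, "claw": 1}]}}

```text
clock: 16.5
tcp_pos: [0.4516, 0.0041, 0.0458]
orientation: [-0.002, 0.06, 0.998, 0.001]
wrist_force: [-0.1, -0.4, -1.4]
finger_gap: 0.017
grip_force: 108.4
```

```bash
python3 - <<'E'
from m import *
s=env.get_state();print(s['wrist_force'],s['ft_torque']);delta(s,[.4538,.0036,.045],-.12)
E
```

```text
[-0.12300023 -0.39641634 -1.43592966] [-0.02354762  0.13662208  0.01610687]
d cm [ 0.22 -0.05 -0.08] w [-0.002 -0.004  0.   ]
```

Call:
{"method": "carry_out", "body": {"moves": [{"tx": -2.3, "ty": 0.3, "tz": 0, "wx": 0, "wy": 0, "wz": 0, "claw": 1}, {"tx": -3.5, "ty": 0.4, "tz": 0, "wx": 0, "wy": 0, "wz": 0, "claw": 1}, {"tx": -3.5, "ty": 0.4, "tz": 0, "wx": 0, "wy": 0, "wz": 0, "claw": 1}, {"tx": 0, "ty": 0, "tz": 0, "wx": 0, "wy": 0, "wz": 0, "claw": 1}, {"tx": 0, "ty": 0, "tz": 2.5, "wx": 0, "wy": 0, "wz": 0, "claw": 1}, {"tx": 0, "ty": 0, "tz": 2.5, "wx": 0, "wy": 0, "wz": 0, "claw": 1}, {"tx": 0, "ty": 0, "tz": 0, "wx": 0, "wy": 0, "wz": 0, "claw": 1}]}}

```text
clock: 17.38
tcp_pos: [0.3617, 0.0146, 0.0977]
orientation: [0.001, 0.06, 0.998, 0.001]
wrist_force: [0.3, -0.4, -2.5]
finger_gap: 0.0169
grip_force: 108.6
```

```bash
python3 - <<'E'
from m import *
s=env.get_state();print(s['wrist_force']);delta(s,[.3757,.0931,.053],.323)
c,P,hs=top();Z=P[...,2];v,u=np.mgrid[0:400,0:640]
m=(Z>.018)&(Z<.06)&(P[...,0]>.54)&(P[...,0]<.68)&(P[...,1]>-.13)&(P[...,1]<.07)
for k in largest(cv2.morphologyEx(m.astype(np.uint8),cv2.MORPH_CLOSE,np.ones((9,9))),2): print('on tile',rect(c,k,.026))
E
```

```text
[ 0.27509415 -0.44092335 -2.53553271]
d cm [ 1.4   7.85 -4.47] w [-0.002  0.002  0.443]
on tile (594, -10, 78, 102, 81.8)
```

Call:
{"method": "carry_out", "body": {"moves": [{"tx": 0.2, "ty": 2.6, "tz": 0, "wx": 0, "wy": 0, "wz": 0.148, "claw": 1}, {"tx": 0.2, "ty": 2.6, "tz": 0, "wx": 0, "wy": 0, "wz": 0.148, "claw": 1}, {"tx": 1.0, "ty": 2.6, "tz": -1, "wx": 0, "wy": 0, "wz": 0.148, "claw": 1}, {"tx": 0, "ty": 0, "tz": -1.8, "wx": 0, "wy": 0, "wz": 0, "claw": 1}, {"tx": 0, "ty": 0, "tz": -1.6, "wx": 0, "wy": 0, "wz": 0, "claw": 1}, {"tx": 0, "ty": 0, "tz": 0, "wx": 0, "wy": 0, "wz": 0, "claw": 1}]}}

```text
clock: 18.18
tcp_pos: [0.371, 0.0932, 0.05]
orientation: [-0.004, -0.161, 0.987, 0.001]
wrist_force: [-0.1, 0.0, -0.6]
finger_gap: 0.0169
grip_force: 108.7
```

```bash
python3 - <<'E'
from m import *
s=env.get_state();print(s['wrist_force']);delta(s,[.5037,.1359,.053],.323)
E
```

```text
[-0.13185065  0.03953361 -0.57795121]
d cm [13.27  4.27  0.3 ] w [-0.001 -0.008 -0.001]
```

Call:
{"method": "carry_out", "body": {"moves": [{"tx": 1.6, "ty": 0.45, "tz": 0.3, "wx": 0, "wy": -0.008, "wz": 0, "claw": 1}, {"tx": 2.9, "ty": 0.95, "tz": 0, "wx": 0, "wy": 0, "wz": 0, "claw": 1}, {"tx": 2.9, "ty": 0.95, "tz": 0, "wx": 0, "wy": 0, "wz": 0, "claw": 1}, {"tx": 2.9, "ty": 0.95, "tz": 0, "wx": 0, "wy": 0, "wz": 0, "claw": 1}, {"tx": 2.9, "ty": 0.95, "tz": 0, "wx": 0, "wy": 0, "wz": 0, "claw": 1}, {"tx": 0, "ty": 0, "tz": 0, "wx": 0, "wy": 0, "wz": 0, "claw": 1}]}}

```text
clock: 18.92
tcp_pos: [0.5094, 0.1364, 0.0559]
orientation: [0.005, -0.161, 0.987, -0.0]
wrist_force: [-0.0, -0.4, -1.2]
finger_gap: 0.0169
grip_force: 108.6
```

```bash
python3 - <<'E'
from m import *
s=env.get_state();print(s['wrist_force']);delta(s,[.5037,.1359,.053],.323)
E
```

```text
[-0.00843306 -0.42054376 -1.20290693]
d cm [-0.57 -0.05 -0.29] w [-0.001  0.009 -0.001]
```

Call:
{"method": "carry_out", "body": {"moves": [{"tx": -0.5, "ty": -0.1, "tz": 0, "wx": 0, "wy": 0.006, "wz": 0, "claw": 1}, {"tx": 0, "ty": 0, "tz": 0.4, "wx": 0, "wy": 0, "wz": 0, "claw": 1}, {"tx": 0, "ty": 0, "tz": 0.4, "wx": 0, "wy": 0, "wz": 0, "claw": 1}, {"tx": 0, "ty": 0, "tz": 0.4, "wx": 0, "wy": 0, "wz": 0, "claw": 1}, {"tx": 0, "ty": 0, "tz": 0.3, "wx": 0, "wy": 0, "wz": 0, "claw": 1}, {"tx": 0, "ty": 0, "tz": 0, "wx": 0, "wy": 0, "wz": 0, "claw": 1}]}}

```text
clock: 19.68
tcp_pos: [0.4999, 0.1347, 0.0702]
orientation: [-0.001, -0.161, 0.987, 0.0]
wrist_force: [0.2, -0.3, -3.4]
finger_gap: 0.0165
grip_force: 108.5
```

```bash
python3 - <<'E'
from m import *
s=env.get_state();print(s['wrist_force'],s['ft_torque']);delta(s,[.3757,.0931,.07],.323)
E
```

```text
[ 0.21675848 -0.27565141 -3.35007513] [-0.14058234  0.2791906  -0.06757213]
d cm [-12.42  -4.16  -0.02] w [-0.001 -0.002 -0.001]
```

Call:
{"method": "carry_out", "body": {"moves": [{"tx": -1.2, "ty": -0.4, "tz": 0, "wx": 0, "wy": 0, "wz": 0, "claw": 1}, {"tx": -2.6, "ty": -0.87, "tz": 0, "wx": 0, "wy": 0, "wz": 0, "claw": 1}, {"tx": -3.2, "ty": -1.07, "tz": 0, "wx": 0, "wy": 0, "wz": 0, "claw": 1}, {"tx": -3.2, "ty": -1.07, "tz": 0, "wx": 0, "wy": 0, "wz": 0, "claw": 1}, {"tx": -2.2, "ty": -0.72, "tz": 0, "wx": 0, "wy": 0, "wz": 0, "claw": 1}, {"tx": -1.0, "ty": -0.3, "tz": 0.6, "wx": 0, "wy": 0, "wz": 0, "claw": 1}, {"tx": 0, "ty": 0, "tz": 1.5, "wx": 0, "wy": 0, "wz": 0, "claw": 1}, {"tx": 0, "ty": 0, "tz": 1.5, "wx": 0, "wy": 0, "wz": 0, "claw": 1}]}}

```text
clock: 20.68
tcp_pos: [0.366, 0.0903, 0.1067]
orientation: [-0.0, -0.161, 0.987, 0.0]
wrist_force: [-0.2, 0.1, -3.3]
finger_gap: 0.0167
grip_force: 108.4
```

Call:
{"method": "carry_out", "body": {"moves": [{"tx": 0, "ty": -2.6, "tz": 0.4, "wx": 0, "wy": 0, "wz": -0.075, "claw": 1}, {"tx": 0, "ty": -4.2, "tz": 0, "wx": 0, "wy": 0, "wz": -0.075, "claw": 1}, {"tx": 0, "ty": -4.2, "tz": 0, "wx": 0, "wy": 0, "wz": -0.075, "claw": 1}, {"tx": 0, "ty": -4.2, "tz": 0, "wx": 0, "wy": 0, "wz": -0.075, "claw": 1}, {"tx": 1.8, "ty": -1.8, "tz": 0, "wx": 0, "wy": 0, "wz": -0.075, "claw": 1}, {"tx": 2.5, "ty": -0.3, "tz": 0, "wx": 0, "wy": 0, "wz": -0.068, "claw": 1}, {"tx": 1.8, "ty": -0.2, "tz": 0, "wx": 0, "wy": 0, "wz": 0, "claw": 1}, {"tx": 0, "ty": 0, "tz": 0, "wx": 0, "wy": 0, "wz": 0, "claw": 1}]}}

```text
clock: 21.68
tcp_pos: [0.4283, -0.0852, 0.1103]
orientation: [-0.0, 0.059, 0.998, 0.0]
wrist_force: [-0.4, -0.4, -3.4]
finger_gap: 0.0168
grip_force: 108.5
```

```bash
python3 see.py .4424 -.0918 .054 -.12
```

```text
tcp [ 0.4283 -0.0852  0.1103] yaw -0.119 tilt [ 0.    -0.001] F [-0.4 -0.4 -3.4]
tray in fork frame 155 -1 size 72 83 ang 83.3
d cm [ 1.41 -0.66 -5.63] w [-0.001 -0.    -0.001]
A (617, -259, 85, 85, 54.5) B (571, -379, 85, 85, 64.1)
```

View pics/lasttop.png

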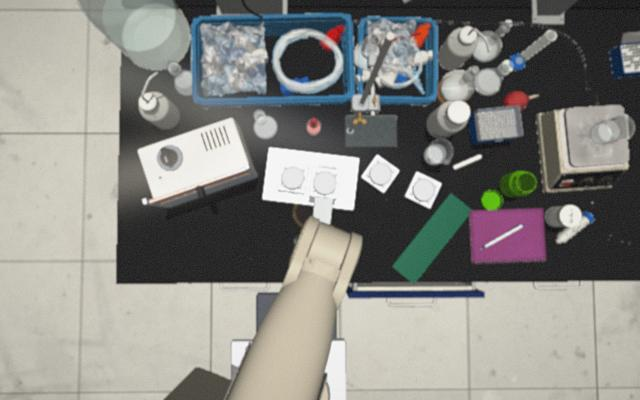

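The top view shows the first finished tray on the tile's left half (292,178) and the second held over its right half (325,182).

Call:
{"method": "carry_out", "body": {"moves": [{"tx": 1.4, "ty": -0.8, "tz": 0, "wx": 0, "wy": 0, "wz": 0, "claw": 1}, {"tx": 0, "ty": 0, "tz": -1.6, "wx": 0, "wy": 0, "wz": 0, "claw": 1}, {"tx": 0, "ty": 0, "tz": -1.8, "wx": 0, "wy": 0, "wz": 0, "claw": 1}, {"tx": 0, "ty": 0, "tz": -1.2, "wx": 0, "wy": 0, "wz": 0, "claw": 1}, {"tx": 0, "ty": 0, "tz": -0.7, "wx": 0, "wy": 0, "wz": 0, "claw": 1}, {"tx": 0, "ty": 0, "tz": -0.6, "wx": 0, "wy": 0, "wz": 0, "claw": 1}, {"tx": 0, "ty": 0, "tz": -0.6, "wx": 0, "wy": 0, "wz": 0, "claw": 1}, {"tx": 0, "ty": 0, "tz": 0, "wx": 0, "wy": 0, "wz": 0, "claw": 1}]}}

```text
clock: 22.72
tcp_pos: [0.4408, -0.0927, 0.0447]
orientation: [-0.001, 0.059, 0.998, 0.001]
wrist_force: [-0.6, -0.4, -1.6]
finger_gap: 0.017
grip_force: 108.7
```

```bash
python3 - <<'E'
from m import *
s=env.get_state();print(s['wrist_force'],s['ft_torque']);delta(s,[.4424,-.0918,.045],-.12)
E
```

```text
[-0.56262015 -0.36281308 -1.62012073] [0.00060671 0.16982367 0.0122545 ]
d cm [0.16 0.09 0.03] w [-0.002 -0.002 -0.001]
```

Call:
{"method": "carry_out", "body": {"moves": [{"tx": -2.3, "ty": 0.3, "tz": 0, "wx": 0, "wy": 0, "wz": 0, "claw": 1}, {"tx": -3.5, "ty": 0.4, "tz": 0, "wx": 0, "wy": 0, "wz": 0, "claw": 1}, {"tx": -3.5, "ty": 0.4, "tz": 0, "wx": 0, "wy": 0, "wz": 0, "claw": 1}, {"tx": 0, "ty": 0, "tz": 0, "wx": 0, "wy": 0, "wz": 0, "claw": 1}, {"tx": 0, "ty": 0, "tz": 2.5, "wx": 0, "wy": 0, "wz": 0, "claw": 1}, {"tx": 0, "ty": 0, "tz": 2.5, "wx": 0, "wy": 0, "wz": 0, "claw": 1}, {"tx": 0, "ty": 0, "tz": 0, "wx": 0, "wy": 0, "wz": -0.12, "claw": 1}, {"tx": 1, "ty": -0.3, "tz": 0, "wx": 0, "wy": 0, "wz": -0.13, "claw": 1}]}}

```text
clock: 23.72
tcp_pos: [0.3589, -0.085, 0.0958]
orientation: [0.0, 0.185, 0.983, 0.001]
wrist_force: [-0.1, 0.9, -1.5]
finger_gap: 0.0167
grip_force: 108.7
```

Call:
{"method": "carry_out", "body": {"moves": [{"tx": 1.5, "ty": -0.7, "tz": 0, "wx": 0, "wy": 0, "wz": -0.13, "claw": 1}, {"tx": 1.5, "ty": -1, "tz": 0, "wx": 0, "wy": 0, "wz": -0.12, "claw": 1}, {"tx": 0, "ty": 0, "tz": 0, "wx": 0, "wy": 0, "wz": 0, "claw": 1}]}}

```text
clock: 24.1
tcp_pos: [0.3899, -0.1027, 0.0955]
orientation: [0.001, 0.304, 0.953, 0.001]
wrist_force: [-0.5, 0.2, -2.0]
finger_gap: 0.0167
grip_force: 108.7
```

```bash
python3 forkm.py; python3 - <<'E'
from m import *
from see import onplane
s=env.get_state();delta(s,[.392,-.0957,.0445],-.621)
c,P,hs=top();Z=P[...,2];print('A',onplane(c,(358,401,150,196),.021))
m=(Z>.018)&(Z<.05)&(P[...,0]>.54)&(P[...,0]<.68)&(P[...,1]>-.19)&(P[...,1]<.07)
for k in largest(cv2.morphologyEx(m.astype(np.uint8),cv2.MORPH_OPEN,np.ones((3,3))),3): print('on tile',rect(c,k,.026))
E
```

```text
tcp [ 0.3899 -0.1027  0.0955] [6.000e-04 3.041e-01 9.526e-01 8.000e-04] 0.016701763461938416 [-0.5  0.2 -2. ]
70 110 edges [-24.7  22.1]
110 150 edges [-25.   21.9]
150 190 edges [-25.3  21.5]
tip [203.4 203.8] heights along [(60, 64.3), (90, 64.3), (120, 64.2), (150, 64.2), (180, 64.0)] 66.4534475138158
d cm [ 0.35  0.62 -5.06] w [-0.002 -0.    -0.004]
A (617, -258, 85, 86, 54.2)
on tile (606, -12, 78, 78, 82.0)
on tile (599, -109, 78, 78, 82.5)
```

Call:
{"method": "carry_out", "body": {"moves": [{"tx": 0.35, "ty": 0.6, "tz": -1.5, "wx": 0, "wy": 0, "wz": -0.004, "claw": 1}, {"tx": 0, "ty": 0, "tz": -1.8, "wx": 0, "wy": 0, "wz": 0, "claw": 1}, {"tx": 0, "ty": 0, "tz": -1.7, "wx": 0, "wy": 0, "wz": 0, "claw": 1}, {"tx": 0, "ty": 0, "tz": 0, "wx": 0, "wy": 0, "wz": 0, "claw": 1}, {"tx": 0, "ty": 0, "tz": 0, "wx": 0, "wy": 0, "wz": 0, "claw": 1}]}}

```text
clock: 24.82
tcp_pos: [0.3912, -0.0956, 0.0454]
orientation: [-0.001, 0.306, 0.952, 0.001]
wrist_force: [0.9, 0.0, -1.3]
finger_gap: 0.0169
grip_force: 108.6
```

```bash
python3 - <<'E'
from m import *
s=env.get_state();print(s['wrist_force']);delta(s,[.4906,-.1661,.0445],-.621)
E
```

```text
[ 0.87202629  0.02931146 -1.31084555]
d cm [ 9.94 -7.05 -0.09] w [-0.002 -0.     0.001]
```

Call:
{"method": "carry_out", "body": {"moves": [{"tx": 1.4, "ty": -1.0, "tz": -0.1, "wx": 0, "wy": 0, "wz": 0, "claw": 1}, {"tx": 2.2, "ty": -1.55, "tz": 0, "wx": 0, "wy": 0, "wz": 0, "claw": 1}, {"tx": 2.2, "ty": -1.55, "tz": 0, "wx": 0, "wy": 0, "wz": 0, "claw": 1}, {"tx": 2.2, "ty": -1.55, "tz": 0, "wx": 0, "wy": 0, "wz": 0, "claw": 1}, {"tx": 1.9, "ty": -1.4, "tz": 0, "wx": 0, "wy": 0, "wz": 0, "claw": 1}, {"tx": 0, "ty": 0, "tz": 0, "wx": 0, "wy": 0, "wz": 0, "claw": 1}, {"tx": 0, "ty": 0, "tz": 0, "wx": 0, "wy": 0, "wz": 0, "claw": 1}]}}

```text
clock: 25.7
tcp_pos: [0.49, -0.1661, 0.0437]
orientation: [-0.001, 0.307, 0.952, 0.001]
wrist_force: [-0.1, -0.2, -1.7]
finger_gap: 0.0164
grip_force: 108.7
```

```bash
python3 - <<'E'
from m import *
from see import onplane
s=env.get_state();print(s['wrist_force'],s['ft_torque']);delta(s,[.4906,-.1661,.0445],-.621)
c=snap('top');print('A',onplane(c,(358,401,150,196),.021))
E
```

```text
[-0.08817896 -0.20174615 -1.74992495] [0.08457705 0.09125311 0.03431914]
d cm [ 0.06 -0.    0.08] w [-0.003 -0.001  0.002]
A (601, -249, 88, 134, 57.7)
```

Call:
{"method": "carry_out", "body": {"moves": [{"tx": 0, "ty": 0, "tz": 0.4, "wx": 0, "wy": 0, "wz": 0, "claw": 1}, {"tx": 0, "ty": 0, "tz": 0.4, "wx": 0, "wy": 0, "wz": 0, "claw": 1}, {"tx": 0, "ty": 0, "tz": 0.5, "wx": 0, "wy": 0, "wz": 0, "claw": 1}, {"tx": 0, "ty": 0, "tz": 1.2, "wx": 0, "wy": 0, "wz": 0, "claw": 1}, {"tx": 0, "ty": 0, "tz": 1.8, "wx": 0, "wy": 0, "wz": 0, "claw": 1}, {"tx": 0, "ty": 0, "tz": 1.8, "wx": 0, "wy": 0, "wz": 0, "claw": 1}, {"tx": 0, "ty": 0, "tz": 0.8, "wx": 0, "wy": 0, "wz": 0, "claw": 1}, {"tx": 0, "ty": 0, "tz": 0, "wx": 0, "wy": 0, "wz": 0, "claw": 1}]}}

```text
clock: 26.75
tcp_pos: [0.4907, -0.1664, 0.1136]
orientation: [0.0, 0.306, 0.952, 0.001]
wrist_force: [0.3, 0.4, -2.8]
finger_gap: 0.0168
grip_force: 108.5
```

```bash
python3 see.py .384 -.09 .11 -.621
```

```text
tcp [ 0.4907 -0.1664  0.1136] yaw -0.623 tilt [-0.001 -0.001] F [ 0.3  0.4 -2.8]
tray in fork frame 159 7 size 59 65 ang 54.9
d cm [-10.67   7.64  -0.36] w [-0.001  0.001  0.002]
A (619, -256, 118, 128, 89.2) B (553, -368, 88, 125, 62.5)
```

Call:
{"method": "carry_out", "body": {"moves": [{"tx": -1.1, "ty": 0.8, "tz": 0, "wx": 0, "wy": 0, "wz": 0, "claw": 1}, {"tx": -2.2, "ty": 1.6, "tz": 0, "wx": 0, "wy": 0, "wz": 0, "claw": 1}, {"tx": -2.4, "ty": 1.7, "tz": 0, "wx": 0, "wy": 0, "wz": 0, "claw": 1}, {"tx": -2.4, "ty": 1.7, "tz": 0, "wx": 0, "wy": 0, "wz": 0, "claw": 1}, {"tx": -1.6, "ty": 1.2, "tz": 0, "wx": 0, "wy": 0, "wz": 0, "claw": 1}, {"tx": -0.9, "ty": 0.6, "tz": 0, "wx": 0, "wy": 0, "wz": 0, "claw": 1}, {"tx": 0, "ty": 0, "tz": 0, "wx": 0, "wy": 0, "wz": 0, "claw": 1}]}}

```text
clock: 27.68
tcp_pos: [0.3835, -0.0896, 0.1126]
orientation: [-0.001, 0.306, 0.952, 0.001]
wrist_force: [0.7, -1.1, -3.1]
finger_gap: 0.017
grip_force: 108.6
```

```bash
python3 see.py .384 -.09 .11 -.621
```

```text
tcp [ 0.3835 -0.0896  0.1126] yaw -0.623 tilt [ 0.001 -0.002] F [ 0.7 -1.1 -3.1]
tray in fork frame 145 3 size 83 88 ang 54.7
d cm [ 0.05 -0.04 -0.26] w [-0.002 -0.001  0.002]
A (562, -206, 20, 14, 89.9) B (571, -379, 85, 84, 63.2)
```

View pics/lasttop.png

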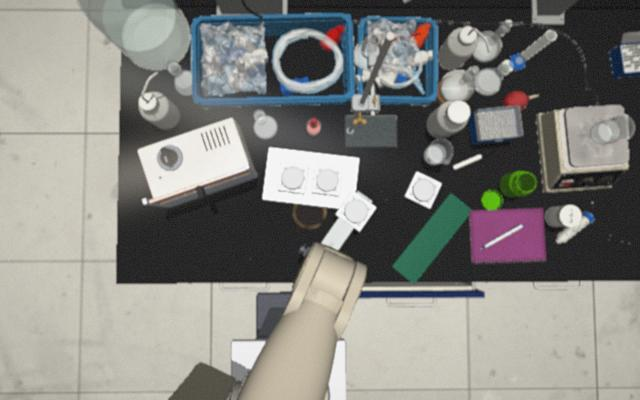

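Tray A rides on the fork at (355,211), tray B is at (423,189), and both finished trays stand on the tile.

```bash
python3 - <<'E'
from m import *
s=env.get_state();T=wT(s);fx=-T[:3,0];fy=-T[:3,1];c=cv2.imread('pics/lasttop.png');cc=snap('top')
q=ray(cc,355,210.5,s['tcp_pos'][2]-.014)-s['tcp_pos'];print('dish',q@fx,q@fy)
g=cv2.cvtColor(cc['image'],cv2.COLOR_BGR2GRAY)[185:235,330:385]
cv2.imwrite('pics/t.png',cv2.resize(g,None,fx=8,fy=8,interpolation=2))
E
```

```text
dish 0.15364047549006804 -0.0005221030478953069
```

Call:
{"method": "carry_out", "body": {"moves": [{"tx": -0.3, "ty": 1.4, "tz": 0, "wx": 0, "wy": 0, "wz": 0.05, "claw": 1}, {"tx": -0.4, "ty": 2.6, "tz": 0, "wx": 0, "wy": 0, "wz": 0.08, "claw": 1}, {"tx": 0, "ty": 2.6, "tz": 0, "wx": 0, "wy": 0, "wz": 0.08, "claw": 1}, {"tx": 0, "ty": 2.6, "tz": 0, "wx": 0, "wy": 0, "wz": 0.08, "claw": 1}, {"tx": -0.6, "ty": 2.6, "tz": 0, "wx": 0, "wy": 0, "wz": 0.08, "claw": 1}, {"tx": -0.8, "ty": 2.6, "tz": 0, "wx": 0, "wy": 0, "wz": 0.08, "claw": 1}, {"tx": -0.7, "ty": 2.4, "tz": 0, "wx": 0, "wy": 0, "wz": 0.08, "claw": 1}, {"tx": -0.7, "ty": 2.4, "tz": 0, "wx": 0, "wy": 0, "wz": 0.08, "claw": 1}]}}

```text
clock: 28.78
tcp_pos: [0.3489, 0.1031, 0.1128]
orientation: [-0.001, 0.004, 1.0, 0.001]
wrist_force: [0.1, -0.1, -2.7]
finger_gap: 0.0168
grip_force: 108.5
```

Call:
{"method": "carry_out", "body": {"moves": [{"tx": -0.7, "ty": 2.3, "tz": -0.5, "wx": 0, "wy": 0, "wz": 0.08, "claw": 1}, {"tx": -0.6, "ty": 2.3, "tz": -0.8, "wx": 0, "wy": 0, "wz": 0.08, "claw": 1}, {"tx": -0.4, "ty": 2.0, "tz": -0.8, "wx": 0, "wy": 0, "wz": 0.08, "claw": 1}, {"tx": -0.2, "ty": 1.6, "tz": -0.8, "wx": 0, "wy": 0, "wz": 0.08, "claw": 1}, {"tx": 0, "ty": 0.6, "tz": -0.7, "wx": 0, "wy": 0, "wz": 0.04, "claw": 1}, {"tx": 0, "ty": 0, "tz": -0.6, "wx": 0, "wy": 0, "wz": 0, "claw": 1}, {"tx": 0, "ty": 0, "tz": 0, "wx": 0, "wy": 0, "wz": 0, "claw": 1}]}}

```text
clock: 29.65
tcp_pos: [0.3298, 0.1894, 0.0704]
orientation: [-0.002, -0.172, 0.985, 0.0]
wrist_force: [-0.2, -0.5, -2.9]
finger_gap: 0.017
grip_force: 108.5
```

```bash
python3 see.py .4723 .2334 .07 .333
```

```text
tcp [0.3298 0.1894 0.0704] yaw 0.346 tilt [0.003 0.   ] F [-0.2 -0.5 -2.9]
tray in fork frame 150 5 size 88 74 ang 19.3
d cm [14.25  4.4  -0.04] w [ 0.    -0.003 -0.013]
A (639, -198, 3, 48, 89.5) B (571, -379, 85, 84, 63.2)
```

Call:
{"method": "carry_out", "body": {"moves": [{"tx": 0.1, "ty": -0.5, "tz": 0, "wx": 0, "wy": 0, "wz": -0.013, "claw": 1}, {"tx": 1.3, "ty": 0.45, "tz": 0, "wx": 0, "wy": 0, "wz": 0, "claw": 1}, {"tx": 2.6, "ty": 0.9, "tz": 0, "wx": 0, "wy": 0, "wz": 0, "claw": 1}, {"tx": 2.8, "ty": 0.97, "tz": 0, "wx": 0, "wy": 0, "wz": 0, "claw": 1}, {"tx": 2.8, "ty": 0.97, "tz": 0, "wx": 0, "wy": 0, "wz": 0, "claw": 1}, {"tx": 2.6, "ty": 0.9, "tz": 0, "wx": 0, "wy": 0, "wz": 0, "claw": 1}, {"tx": 1.4, "ty": 0.5, "tz": 0, "wx": 0, "wy": 0, "wz": 0, "claw": 1}, {"tx": 0, "ty": 0, "tz": 0, "wx": 0, "wy": 0, "wz": 0, "claw": 1}]}}

```text
clock: 30.7
tcp_pos: [0.4673, 0.2319, 0.0707]
orientation: [-0.001, -0.166, 0.986, 0.001]
wrist_force: [-0.7, 0.1, -3.2]
finger_gap: 0.0168
grip_force: 108.5
```

```bash
python3 - <<'E'
from m import *
s=env.get_state();print(s['wrist_force'],s['ft_torque']);delta(s,[.4723,.2334,.053],.333)
E
```

```text
[-0.72170433  0.06107772 -3.17103082] [-0.15030688  0.35391526  0.02775107]
d cm [ 0.5   0.15 -1.77] w [-0.001 -0.002 -0.001]
```

Call:
{"method": "carry_out", "body": {"moves": [{"tx": 0.6, "ty": 0.2, "tz": 0, "wx": 0, "wy": 0, "wz": 0, "claw": 1}, {"tx": 0, "ty": 0, "tz": -0.5, "wx": 0, "wy": 0, "wz": 0, "claw": 1}, {"tx": 0, "ty": 0, "tz": -0.5, "wx": 0, "wy": 0, "wz": 0, "claw": 1}, {"tx": 0, "ty": 0, "tz": -0.4, "wx": 0, "wy": 0, "wz": 0, "claw": 1}, {"tx": 0, "ty": 0, "tz": -0.4, "wx": 0, "wy": 0, "wz": 0, "claw": 1}, {"tx": 0, "ty": 0, "tz": 0, "wx": 0, "wy": 0, "wz": 0, "claw": 1}, {"tx": 0, "ty": 0, "tz": 0, "wx": 0, "wy": 0, "wz": 0, "claw": 1}]}}

```text
clock: 31.58
tcp_pos: [0.4724, 0.2338, 0.053]
orientation: [-0.001, -0.166, 0.986, 0.001]
wrist_force: [0.5, -0.0, -1.4]
finger_gap: 0.0167
grip_force: 108.5
```

```bash
python3 - <<'E'
from m import *
s=env.get_state();print(s['wrist_force'],s['ft_torque']);delta(s,[.4723,.2334,.053],.333)
E
```

```text
[ 0.53988245 -0.04893244 -1.3692936 ] [-0.08667096  0.11517775  0.02083717]
d cm [-0.01 -0.04  0.  ] w [-0.001 -0.002 -0.001]
```

Call:
{"method": "carry_out", "body": {"moves": [{"tx": -2.2, "ty": -0.75, "tz": 0, "wx": 0, "wy": 0, "wz": 0, "claw": 1}, {"tx": -4, "ty": -1.4, "tz": 0, "wx": 0, "wy": 0, "wz": 0, "claw": 1}, {"tx": -4, "ty": -1.4, "tz": 0, "wx": 0, "wy": 0, "wz": 0, "claw": 1}, {"tx": -3.5, "ty": -1.2, "tz": 0, "wx": 0, "wy": 0, "wz": 0, "claw": 1}, {"tx": 0, "ty": 0, "tz": 2.4, "wx": 0, "wy": 0, "wz": 0, "claw": 1}, {"tx": 0.5, "ty": -3, "tz": 2.4, "wx": 0, "wy": 0, "wz": -0.08, "claw": 1}, {"tx": 1.8, "ty": -5, "tz": 0, "wx": 0, "wy": 0, "wz": -0.1, "claw": 1}, {"tx": 1.2, "ty": -5, "tz": 0, "wx": 0, "wy": 0, "wz": -0.1, "claw": 1}]}}

```text
clock: 32.58
tcp_pos: [0.3718, 0.055, 0.102]
orientation: [0.001, -0.026, 1.0, 0.0]
wrist_force: [1.1, 0.7, -2.7]
finger_gap: 0.0171
grip_force: 108.8
```

Call:
{"method": "carry_out", "body": {"moves": [{"tx": 0.7, "ty": -5.2, "tz": 0, "wx": 0, "wy": 0, "wz": -0.1, "claw": 1}, {"tx": 0.3, "ty": -5.2, "tz": 0, "wx": 0, "wy": 0, "wz": -0.1, "claw": 1}, {"tx": -0.3, "ty": -5.2, "tz": 0, "wx": 0, "wy": 0, "wz": -0.1, "claw": 1}, {"tx": -1.1, "ty": -5.2, "tz": 0, "wx": 0, "wy": 0, "wz": -0.1, "claw": 1}, {"tx": -1.6, "ty": -5.2, "tz": 0, "wx": 0, "wy": 0, "wz": -0.12, "claw": 1}, {"tx": -1.6, "ty": -5, "tz": 0, "wx": 0, "wy": 0, "wz": 0, "claw": 1}, {"tx": 0, "ty": 0, "tz": 0, "wx": 0, "wy": 0, "wz": 0, "claw": 1}, {"tx": 0, "ty": 0, "tz": 0, "wx": 0, "wy": 0, "wz": 0, "claw": 1}]}}

```text
clock: 33.58
tcp_pos: [0.334, -0.2536, 0.1009]
orientation: [-0.001, 0.231, 0.973, 0.001]
wrist_force: [-0.8, -0.1, -2.3]
finger_gap: 0.0168
grip_force: 108.9
```

```bash
python3 - <<'E'
from m import *
from see import onplane
s=env.get_state();print(s['wrist_force']);delta(s,[.334,-.2574,.042],-.468)
c,P,hs=top();Z=P[...,2];print('B',onplane(c,(401,446,168,212),.021))
m=(Z>.018)&(Z<.05)&(P[...,0]>.54)&(P[...,0]<.68)&(P[...,1]>-.19)&(P[...,1]<.07)
for k in largest(cv2.morphologyEx(m.astype(np.uint8),cv2.MORPH_OPEN,np.ones((3,3))),3): print('on tile',rect(c,k,.026))
cv2.imwrite('pics/lasttop.png',c['image'])
E
```

```text
[-0.81979094 -0.14094338 -2.28736055]
d cm [ 0.   -0.38 -5.89] w [-0.003 -0.001 -0.001]
B (571, -379, 85, 84, 63.2)
on tile (606, -12, 78, 78, 81.7)
on tile (599, -109, 78, 78, 82.5)
```

Call:
{"method": "carry_out", "body": {"moves": [{"tx": 0, "ty": -0.4, "tz": -1.8, "wx": 0, "wy": 0, "wz": 0, "claw": 1}, {"tx": 0, "ty": 0, "tz": -2.2, "wx": 0, "wy": 0, "wz": 0, "claw": 1}, {"tx": 0, "ty": 0, "tz": -1.9, "wx": 0, "wy": 0, "wz": 0, "claw": 1}, {"tx": 0, "ty": 0, "tz": 0, "wx": 0, "wy": 0, "wz": 0, "claw": 1}, {"tx": 0, "ty": 0, "tz": 0, "wx": 0, "wy": 0, "wz": 0, "claw": 1}]}}

```text
clock: 34.25
tcp_pos: [0.3348, -0.2572, 0.0425]
orientation: [-0.001, 0.23, 0.973, 0.001]
wrist_force: [0.5, 0.0, -1.7]
finger_gap: 0.0167
grip_force: 109.0
```

```bash
python3 - <<'E'
from m import *
s=env.get_state();print(s['wrist_force']);delta(s,[.432,-.307,.042],-.468)
E
```

```text
[ 0.49602104  0.01426015 -1.71044313]
d cm [ 9.72 -4.98 -0.05] w [-0.002 -0.001 -0.004]
```

Call:
{"method": "carry_out", "body": {"moves": [{"tx": 1.4, "ty": -0.7, "tz": 0, "wx": 0, "wy": 0, "wz": -0.004, "claw": 1}, {"tx": 2.2, "ty": -1.1, "tz": 0, "wx": 0, "wy": 0, "wz": 0, "claw": 1}, {"tx": 2.2, "ty": -1.15, "tz": 0, "wx": 0, "wy": 0, "wz": 0, "claw": 1}, {"tx": 2.2, "ty": -1.15, "tz": 0, "wx": 0, "wy": 0, "wz": 0, "claw": 1}, {"tx": 1.7, "ty": -0.9, "tz": 0, "wx": 0, "wy": 0, "wz": 0, "claw": 1}, {"tx": 0, "ty": 0, "tz": 0, "wx": 0, "wy": 0, "wz": 0, "claw": 1}, {"tx": 0, "ty": 0, "tz": 0, "wx": 0, "wy": 0, "wz": 0, "claw": 1}]}}

```text
clock: 35.12
tcp_pos: [0.4311, -0.3074, 0.0418]
orientation: [-0.001, 0.233, 0.973, 0.001]
wrist_force: [0.1, -0.1, -2.7]
finger_gap: 0.0171
grip_force: 108.7
```

```bash
python3 - <<'E'
from m import *
s=env.get_state();print(s['wrist_force'],s['ft_torque']);delta(s,[.432,-.307,.042],-.468)
E
```

```text
[ 0.10364555 -0.09975844 -2.67376373] [0.08878632 0.09285131 0.01910434]
d cm [0.09 0.04 0.02] w [-0.002 -0.002  0.002]
```

Call:
{"method": "carry_out", "body": {"moves": [{"tx": 0, "ty": 0, "tz": 0.4, "wx": 0, "wy": 0, "wz": 0, "claw": 1}, {"tx": 0, "ty": 0, "tz": 0.4, "wx": 0, "wy": 0, "wz": 0, "claw": 1}, {"tx": 0, "ty": 0, "tz": 0.5, "wx": 0, "wy": 0, "wz": 0, "claw": 1}, {"tx": 0, "ty": 0, "tz": 1.4, "wx": 0, "wy": 0, "wz": 0, "claw": 1}, {"tx": 0, "ty": 0, "tz": 1.8, "wx": 0, "wy": 0, "wz": 0, "claw": 1}, {"tx": 0, "ty": 0, "tz": 1.8, "wx": 0, "wy": 0, "wz": 0, "claw": 1}, {"tx": 0, "ty": 0, "tz": 0.8, "wx": 0, "wy": 0, "wz": 0, "claw": 1}, {"tx": 0, "ty": 0, "tz": 0, "wx": 0, "wy": 0, "wz": 0, "claw": 1}]}}

```text
clock: 36.12
tcp_pos: [0.4316, -0.3081, 0.1137]
orientation: [-0.0, 0.233, 0.973, 0.0]
wrist_force: [-0.2, -0.5, -2.9]
finger_gap: 0.017
grip_force: 108.6
```

Call:
{"method": "carry_out", "body": {"moves": [{"tx": -1.0, "ty": 0.6, "tz": 0, "wx": 0, "wy": 0, "wz": 0, "claw": 1}, {"tx": -1.6, "ty": 1.2, "tz": 0, "wx": 0, "wy": 0, "wz": 0.03, "claw": 1}, {"tx": -1.6, "ty": 1.8, "tz": 0, "wx": 0, "wy": 0, "wz": 0.05, "claw": 1}, {"tx": -1, "ty": 2.4, "tz": 0, "wx": 0, "wy": 0, "wz": 0.055, "claw": 1}, {"tx": -0.4, "ty": 2.6, "tz": 0, "wx": 0, "wy": 0, "wz": 0.055, "claw": 1}, {"tx": 0, "ty": 2.6, "tz": 0, "wx": 0, "wy": 0, "wz": 0.055, "claw": 1}, {"tx": 0, "ty": 2.6, "tz": 0, "wx": 0, "wy": 0, "wz": 0.055, "claw": 1}, {"tx": 0, "ty": 2.6, "tz": 0, "wx": 0, "wy": 0, "wz": 0.055, "claw": 1}]}}

```text
clock: 37.12
tcp_pos: [0.3737, -0.1422, 0.1121]
orientation: [-0.002, 0.057, 0.998, 0.001]
wrist_force: [0.0, -0.2, -2.8]
finger_gap: 0.0169
grip_force: 108.6
```

Call:
{"method": "carry_out", "body": {"moves": [{"tx": 0, "ty": 2.8, "tz": 0, "wx": 0, "wy": 0, "wz": 0.055, "claw": 1}, {"tx": 0, "ty": 2.8, "tz": 0, "wx": 0, "wy": 0, "wz": 0.055, "claw": 1}, {"tx": 0, "ty": 2.8, "tz": 0, "wx": 0, "wy": 0, "wz": 0.055, "claw": 1}, {"tx": 0, "ty": 2.8, "tz": 0, "wx": 0, "wy": 0, "wz": 0.055, "claw": 1}, {"tx": 0, "ty": 2.8, "tz": 0, "wx": 0, "wy": 0, "wz": 0.055, "claw": 1}, {"tx": 0, "ty": 2.8, "tz": 0, "wx": 0, "wy": 0, "wz": 0.055, "claw": 1}, {"tx": 0, "ty": 1.6, "tz": 0, "wx": 0, "wy": 0, "wz": 0.03, "claw": 1}, {"tx": 0, "ty": 0, "tz": 0, "wx": 0, "wy": 0, "wz": 0, "claw": 1}]}}

```text
clock: 38.12
tcp_pos: [0.3737, 0.041, 0.1122]
orientation: [-0.002, -0.123, 0.992, 0.001]
wrist_force: [-0.7, 0.7, -2.5]
finger_gap: 0.0171
grip_force: 108.7
```

```bash
python3 see.py .3754 .0855 .07 .333
```

```text
tcp [0.3737 0.041  0.1122] yaw 0.247 tilt [ 0.004 -0.001] F [-0.7  0.7 -2.5]
tray in fork frame 151 1 size 85 69 ang 14.0
d cm [ 0.17  4.45 -4.22] w [-0.001 -0.004  0.086]
list index out of range
```

View pics/lasttop.png

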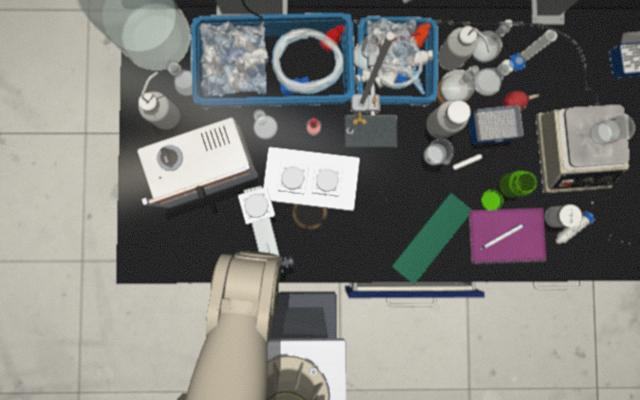

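Tray B rides on the fork at (256,206), in front of the box's right bay.

Call:
{"method": "carry_out", "body": {"moves": [{"tx": -0.3, "ty": 1.5, "tz": 0, "wx": 0, "wy": -0.002, "wz": 0.03, "claw": 1}, {"tx": 0.1, "ty": 1.5, "tz": -0.7, "wx": 0, "wy": -0.002, "wz": 0.03, "claw": 1}, {"tx": 0.4, "ty": 1.4, "tz": -1, "wx": 0, "wy": 0, "wz": 0.026, "claw": 1}, {"tx": 0, "ty": 0, "tz": -1.5, "wx": 0, "wy": 0, "wz": 0, "claw": 1}, {"tx": 0, "ty": 0, "tz": -1, "wx": 0, "wy": 0, "wz": 0, "claw": 1}, {"tx": 0, "ty": 0, "tz": 0, "wx": 0, "wy": 0, "wz": 0, "claw": 1}]}}

```text
clock: 38.92
tcp_pos: [0.3764, 0.084, 0.0699]
orientation: [-0.0, -0.164, 0.986, 0.0]
wrist_force: [-0.1, -0.5, -2.5]
finger_gap: 0.0167
grip_force: 108.7
```

```bash
python3 - <<'E'
from m import *
s=env.get_state();T=wT(s);fx=-T[:3,0];fy=-T[:3,1];print(s['wrist_force']);delta(s,[.5077,.1313,.07],.333);delta(s,[.3754,.0855,.07],.333)
E
```

```text
[-0.12846578 -0.4726502  -2.49024222]
d cm [1.313e+01 4.730e+00 1.000e-02] w [-0.001 -0.001  0.003]
d cm [-0.1   0.15  0.01] w [-0.001 -0.001  0.003]
```

Call:
{"method": "carry_out", "body": {"moves": [{"tx": 1.2, "ty": 0.6, "tz": 0, "wx": 0, "wy": 0, "wz": 0.003, "claw": 1}, {"tx": 2.4, "ty": 0.83, "tz": 0, "wx": 0, "wy": 0, "wz": 0, "claw": 1}, {"tx": 2.8, "ty": 0.97, "tz": 0, "wx": 0, "wy": 0, "wz": 0, "claw": 1}, {"tx": 2.8, "ty": 0.97, "tz": 0, "wx": 0, "wy": 0, "wz": 0, "claw": 1}, {"tx": 2.4, "ty": 0.83, "tz": 0, "wx": 0, "wy": 0, "wz": 0, "claw": 1}, {"tx": 1.5, "ty": 0.5, "tz": 0, "wx": 0, "wy": 0, "wz": 0, "claw": 1}, {"tx": 0, "ty": 0, "tz": 0, "wx": 0, "wy": 0, "wz": 0, "claw": 1}]}}

```text
clock: 39.8
tcp_pos: [0.5106, 0.1318, 0.0712]
orientation: [0.002, -0.166, 0.986, 0.0]
wrist_force: [-0.4, 0.0, -2.8]
finger_gap: 0.0168
grip_force: 108.7
```

```bash
python3 - <<'E'
from m import *
s=env.get_state();print(s['wrist_force'],s['ft_torque']);delta(s,[.5077,.1313,.053],.333)
E
```

```text
[-0.42369739  0.03673131 -2.79722981] [-0.11338278  0.31097401  0.0368074 ]
d cm [-0.29 -0.05 -1.82] w [-0.001  0.004 -0.001]
```

Call:
{"method": "carry_out", "body": {"moves": [{"tx": -0.2, "ty": 0, "tz": 0, "wx": 0, "wy": 0, "wz": 0, "claw": 1}, {"tx": 0, "ty": 0, "tz": -0.5, "wx": 0, "wy": 0, "wz": 0, "claw": 1}, {"tx": 0, "ty": 0, "tz": -0.5, "wx": 0, "wy": 0, "wz": 0, "claw": 1}, {"tx": 0, "ty": 0, "tz": -0.4, "wx": 0, "wy": 0, "wz": 0, "claw": 1}, {"tx": 0, "ty": 0, "tz": -0.4, "wx": 0, "wy": 0, "wz": 0, "claw": 1}, {"tx": 0, "ty": 0, "tz": 0, "wx": 0, "wy": 0, "wz": 0, "claw": 1}, {"tx": 0, "ty": 0, "tz": 0, "wx": 0, "wy": 0, "wz": 0, "claw": 1}]}}

```text
clock: 40.67
tcp_pos: [0.5064, 0.1312, 0.053]
orientation: [0.001, -0.166, 0.986, 0.0]
wrist_force: [-1.4, -0.5, -1.2]
finger_gap: 0.0165
grip_force: 108.7
```

```bash
python3 - <<'E'
from m import *
s=env.get_state();print(s['wrist_force'],s['ft_torque']);delta(s,[.5077,.1313,.053],.333)
E
```

```text
[-1.35912786 -0.54710744 -1.18100479] [0.00404828 0.08557994 0.02013512]
d cm [0.13 0.01 0.  ] w [-0.001  0.002 -0.001]
```

Call:
{"method": "carry_out", "body": {"moves": [{"tx": -2.2, "ty": -0.75, "tz": 0, "wx": 0, "wy": 0, "wz": 0, "claw": 1}, {"tx": -4, "ty": -1.4, "tz": 0, "wx": 0, "wy": 0, "wz": 0, "claw": 1}, {"tx": -4, "ty": -1.4, "tz": 0, "wx": 0, "wy": 0, "wz": 0, "claw": 1}, {"tx": -3.3, "ty": -1.1, "tz": 0, "wx": 0, "wy": 0, "wz": 0, "claw": 1}, {"tx": 0, "ty": 0, "tz": 2.4, "wx": 0, "wy": 0, "wz": 0, "claw": 1}, {"tx": 0, "ty": -2, "tz": 2.4, "wx": 0, "wy": 0, "wz": -0.1, "claw": 1}, {"tx": 0, "ty": -4.6, "tz": 0, "wx": 0, "wy": 0, "wz": -0.116, "claw": 1}, {"tx": 0, "ty": -4.7, "tz": 0, "wx": 0, "wy": 0, "wz": -0.116, "claw": 1}]}}

```text
clock: 41.68
tcp_pos: [0.372, -0.0294, 0.1018]
orientation: [0.002, 0.0, 1.0, -0.0]
wrist_force: [0.9, 0.5, -2.8]
finger_gap: 0.0167
grip_force: 109.0
```

Call:
{"method": "carry_out", "body": {"moves": [{"tx": 0, "ty": -4.7, "tz": 0, "wx": 0, "wy": 0, "wz": -0.116, "claw": 1}, {"tx": 0, "ty": -4.7, "tz": 0, "wx": 0, "wy": 0, "wz": -0.116, "claw": 1}, {"tx": 0, "ty": -4.7, "tz": 0, "wx": 0, "wy": 0, "wz": -0.116, "claw": 1}, {"tx": 0, "ty": -4.7, "tz": 0, "wx": 0, "wy": 0, "wz": -0.116, "claw": 1}, {"tx": 0, "ty": -4.7, "tz": 0, "wx": 0, "wy": 0, "wz": -0.116, "claw": 1}, {"tx": 0, "ty": -4.6, "tz": 0, "wx": 0, "wy": 0, "wz": -0.116, "claw": 1}, {"tx": 0, "ty": -4, "tz": 0, "wx": 0, "wy": 0, "wz": 0, "claw": 1}, {"tx": 0, "ty": 0, "tz": 0, "wx": 0, "wy": 0, "wz": 0, "claw": 1}]}}

```text
clock: 42.68
tcp_pos: [0.3717, -0.3528, 0.1012]
orientation: [0.002, 0.342, 0.94, -0.001]
wrist_force: [-0.5, -0.2, -1.8]
finger_gap: 0.0166
grip_force: 108.9
```

```bash
python3 - <<'E'
from m import *
s=env.get_state();print(s['wrist_force'],s['tcp_pos']);delta(s,[.370,-.353,.039],-.695)
E
```

```text
[-0.4818994  -0.16730277 -1.83393294] [ 0.37167928 -0.35278112  0.10122316]
d cm [-0.17 -0.02 -6.22] w [0.004 0.003 0.002]
```

Call:
{"method": "carry_out", "body": {"moves": [{"tx": -0.2, "ty": 0, "tz": -2, "wx": 0.002, "wy": 0.002, "wz": 0, "claw": 1}, {"tx": 0, "ty": 0, "tz": -2.2, "wx": 0, "wy": 0, "wz": 0, "claw": 1}, {"tx": 0, "ty": 0, "tz": -1.3, "wx": 0, "wy": 0, "wz": 0, "claw": 1}, {"tx": 0, "ty": 0, "tz": -0.5, "wx": 0, "wy": 0, "wz": 0, "claw": 1}, {"tx": 0, "ty": 0, "tz": -0.2, "wx": 0, "wy": 0, "wz": 0, "claw": 1}, {"tx": 0, "ty": 0, "tz": 0, "wx": 0, "wy": 0, "wz": 0, "claw": 1}]}}

```text
clock: 43.42
tcp_pos: [0.3698, -0.3496, 0.0396]
orientation: [0.0, 0.34, 0.94, 0.0]
wrist_force: [-1.1, 1.7, -0.0]
finger_gap: 0.0168
grip_force: 109.3
```

Call:
{"method": "carry_out", "body": {"moves": [{"tx": 0, "ty": 0, "tz": 0, "wx": 0, "wy": 0, "wz": 0, "claw": -1}, {"tx": 0, "ty": 0, "tz": 0, "wx": 0, "wy": 0, "wz": 0, "claw": -1}, {"tx": 0, "ty": 0, "tz": 0, "wx": 0, "wy": 0, "wz": 0, "claw": -1}, {"tx": 0, "ty": 0, "tz": 0, "wx": 0, "wy": 0, "wz": 0, "claw": -1}, {"tx": 0, "ty": 0, "tz": 2, "wx": 0, "wy": 0, "wz": 0, "claw": -1}, {"tx": 0, "ty": 0, "tz": 4, "wx": 0, "wy": 0, "wz": 0, "claw": -1}, {"tx": 0, "ty": 0, "tz": 6, "wx": 0, "wy": 0, "wz": 0, "claw": -1}, {"tx": 0, "ty": 0, "tz": 4, "wx": 0, "wy": 0, "wz": 0, "claw": -1}]}}

```text
clock: 44.42
tcp_pos: [0.3697, -0.3498, 0.2016]
orientation: [0.001, 0.34, 0.94, -0.0]
wrist_force: [0.1, -0.5, -0.3]
finger_gap: 0.0855
grip_force: 0.0
```

Call:
{"method": "carry_out", "body": {"moves": [{"tx": 1, "ty": 4.2, "tz": 0, "wx": 0, "wy": 0, "wz": -0.176, "claw": -1}, {"tx": 1, "ty": 4.2, "tz": 0, "wx": 0, "wy": 0, "wz": -0.176, "claw": -1}, {"tx": 1, "ty": 4.2, "tz": 0, "wx": 0, "wy": 0, "wz": -0.176, "claw": -1}, {"tx": 1, "ty": 4.2, "tz": 0, "wx": 0, "wy": 0, "wz": -0.176, "claw": -1}, {"tx": 1, "ty": 4.2, "tz": 0, "wx": 0, "wy": 0, "wz": -0.176, "claw": -1}, {"tx": 1, "ty": 4.2, "tz": 0, "wx": 0, "wy": 0, "wz": -0.176, "claw": -1}, {"tx": 1, "ty": 4.2, "tz": 0, "wx": 0, "wy": 0, "wz": -0.176, "claw": -1}, {"tx": 1, "ty": 4.2, "tz": 0, "wx": 0, "wy": 0, "wz": -0.176, "claw": -1}]}}

```text
clock: 45.42
tcp_pos: [0.4495, -0.0119, 0.199]
orientation: [0.0, 0.869, 0.494, 0.001]
wrist_force: [1.0, -0.4, -0.2]
finger_gap: 0.0856
grip_force: 0.0
```

Call:
{"method": "carry_out", "body": {"moves": [{"tx": 0, "ty": 4.2, "tz": 0, "wx": 0, "wy": 0, "wz": -0.176, "claw": -1}, {"tx": 0, "ty": 4.2, "tz": 0, "wx": 0, "wy": 0, "wz": -0.176, "claw": -1}, {"tx": 0, "ty": 4.2, "tz": 0, "wx": 0, "wy": 0, "wz": -0.176, "claw": -1}, {"tx": 0, "ty": 4.2, "tz": 0, "wx": 0, "wy": 0, "wz": -0.176, "claw": -1}, {"tx": 0, "ty": 1.6, "tz": -1.5, "wx": 0.059, "wy": -0.17, "wz": 0, "claw": -1}, {"tx": 0, "ty": 0, "tz": -1.5, "wx": 0.059, "wy": -0.17, "wz": 0, "claw": -1}, {"tx": 0, "ty": 0, "tz": -1.5, "wx": 0.05, "wy": -0.16, "wz": 0, "claw": -1}, {"tx": 0, "ty": 0, "tz": 0, "wx": 0, "wy": 0, "wz": 0, "claw": -1}]}}

```text
clock: 46.42
tcp_pos: [0.4365, 0.169, 0.1431]
orientation: [-0.041, 0.954, 0.162, 0.248]
wrist_force: [-0.9, -0.3, 0.1]
finger_gap: 0.0851
grip_force: 0.0
```

```bash
python3 - <<'E'
from m import *
s=env.get_state();print(s['tcp_pos'],s['orientation'],s['joint_pos'].round(2),s['wrist_force']);c=snap('wrist','w5.png')
np.savez('w5.npz',**{k:c[k] for k in c},tcp_pos=s['tcp_pos'],orientation=s['orientation'])
B=np.array([.645,.236]);R=np.array([[.945,-.327],[.327,.945]])
for b,z in [((-52,98),.012),((-52,10),.012),((-52,-10),.012),((-52,-98),.012),((-47,93),.03),((-47,-93),.03)]:print(b,np.round(wproj(c,s,[*(B+R@np.array(b)/1000),z]),1))
t,P,hs=top();Z=P[...,2];cv2.imwrite('pics/lasttop.png',t['image'])
m=(Z>.018)&(Z<.05)&(P[...,0]>.54)&(P[...,0]<.68)&(P[...,1]>-.19)&(P[...,1]<.07)
for k in largest(cv2.morphologyEx(m.astype(np.uint8),cv2.MORPH_OPEN,np.ones((3,3))),3): print('on tile',rect(t,k,.026))
v,u=np.mgrid[0:400,0:640];bl=(hs[...,2]>100)&(hs[...,1]<60)&(u>385)&(u<475)&(v>190)&(v<285);print('blade',rect(t,largest(bl)[0],.008))
E
```

```text
[0.43645115 0.16899869 0.14307477] [-0.04067239  0.95423654  0.16156914  0.2483421 ] [ 0.14 -0.22 -0.89  0.4   0.09  2.97] [-0.8980212  -0.3138427   0.09467455]
(-52, 98) [238.9 105.2]
(-52, 10) [318.4 103.1]
(-52, -10) [337.  103.2]
(-52, -98) [415.9 106.2]
(-47, 93) [239.9  92.5]
(-47, -93) [415.3  93.6]
on tile (606, -12, 78, 78, 82.0)
on tile (599, -109, 78, 78, 82.5)
blade (416, -428, 54, 245, 59.0)
```

View pics/w5.png

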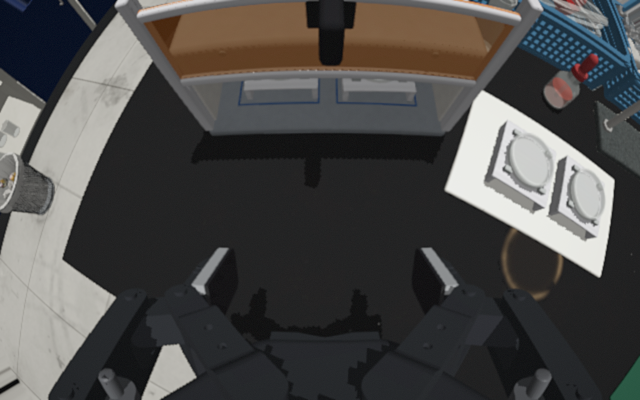

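Both trays sit centred in their bays (280,92) and (378,92). The blade now measures at -31° instead of -40°, so the fork has been knocked aside on its mat and I'll relay it.

Call:
{"method": "carry_out", "body": {"moves": [{"tx": 0, "ty": 0, "tz": 2, "wx": -0.059, "wy": 0.17, "wz": 0, "claw": -1}, {"tx": 0, "ty": 0, "tz": 2, "wx": -0.059, "wy": 0.17, "wz": 0, "claw": -1}, {"tx": 0, "ty": 0, "tz": 2, "wx": -0.05, "wy": 0.16, "wz": 0, "claw": -1}, {"tx": 0, "ty": -4.2, "tz": 0, "wx": 0, "wy": 0, "wz": 0.174, "claw": -1}, {"tx": 0, "ty": -4.2, "tz": 0, "wx": 0, "wy": 0, "wz": 0.174, "claw": -1}, {"tx": 0, "ty": -4.2, "tz": 0, "wx": 0, "wy": 0, "wz": 0.174, "claw": -1}, {"tx": 0, "ty": -4.2, "tz": 0, "wx": 0, "wy": 0, "wz": 0.174, "claw": -1}, {"tx": 0, "ty": -4.2, "tz": 0, "wx": 0, "wy": 0, "wz": 0.174, "claw": -1}]}}

```text
clock: 47.52
tcp_pos: [0.4538, -0.0419, 0.2154]
orientation: [-0.002, 0.822, 0.57, 0.007]
wrist_force: [-0.1, -1.0, -0.1]
finger_gap: 0.0852
grip_force: 0.0
```

Call:
{"method": "carry_out", "body": {"moves": [{"tx": -0.8, "ty": -4.2, "tz": 0, "wx": 0, "wy": 0, "wz": 0.174, "claw": -1}, {"tx": -1.3, "ty": -4.2, "tz": 0, "wx": 0, "wy": 0, "wz": 0.174, "claw": -1}, {"tx": -1.3, "ty": -4.2, "tz": 0, "wx": 0, "wy": 0, "wz": 0.174, "claw": -1}, {"tx": -1.3, "ty": -4.2, "tz": 0, "wx": 0, "wy": 0, "wz": 0.174, "claw": -1}, {"tx": -1.3, "ty": -4.2, "tz": 0, "wx": 0, "wy": 0, "wz": 0.174, "claw": -1}, {"tx": -1.3, "ty": -4.2, "tz": 0, "wx": 0, "wy": 0, "wz": 0.174, "claw": -1}, {"tx": -1.3, "ty": -4.2, "tz": 0, "wx": 0, "wy": 0, "wz": 0.174, "claw": -1}, {"tx": -1.2, "ty": -4.2, "tz": -1, "wx": 0, "wy": 0, "wz": 0.174, "claw": -1}]}}

```text
clock: 48.52
tcp_pos: [0.3537, -0.3808, 0.2057]
orientation: [-0.005, 0.265, 0.964, -0.0]
wrist_force: [0.2, 0.0, 0.2]
finger_gap: 0.0855
grip_force: 0.0
```

```bash
cat > fk.py <<'E'
from m import *
s=env.get_state();d=snap('wrist','w6.png');P=wpts(d,s);Z=P[...,2];hs=cv2.cvtColor(d['image'],cv2.COLOR_BGR2HSV);H,S,V=[hs[...,i] for i in range(3)]
v,u=np.mgrid[0:400,0:640];W=(u>240)&(u<400)&(v>110)&(v<332)
b=(H>95)&(H<130)&(S>120)&W&(Z>.05)&(Z<.1)
k=largest(b)[0];q=np.array([wpt(d,s,*x[0],.082)[:2]*1000 for x in k],np.float32);print('handle',cv2.minAreaRect(q))
bl=(V>110)&(S<60)&(Z<.025)&(Z>-.005)&W
k=largest(bl)[0];q=np.array([wpt(d,s,*x[0],.008)[:2]*1000 for x in k],np.float32);r=cv2.minAreaRect(q);print('blade',r,np.percentile(Z[bl],[5,50,95]))
L=max(r[1]);a=np.deg2rad(r[2]-90 if r[1][0]<r[1][1] else r[2]-180);dr=np.array([np.cos(a),np.sin(a)])
o=np.array(r[0])-dr*(L/2-28);print('fork origin',o,'yaw',a)
delta(s,[*(o/1000),.039],a)
E
python3 fk.py
```

```text
handle ((338.60186767578125, -382.6246337890625), (15.20986557006836, 36.094329833984375), 59.128517150878906)
blade ((419.7450256347656, -432.93548583984375), (53.177982330322266, 239.35971069335938), 57.8408088684082) [0.00548625 0.00860009 0.01536012]
fork origin [ 342.13138202 -384.1367338 ] yaw -0.5612837700244379
d cm [ -1.16  -0.34 -16.67] w [-0.002 -0.009 -0.024]
```

View pics/w6.png

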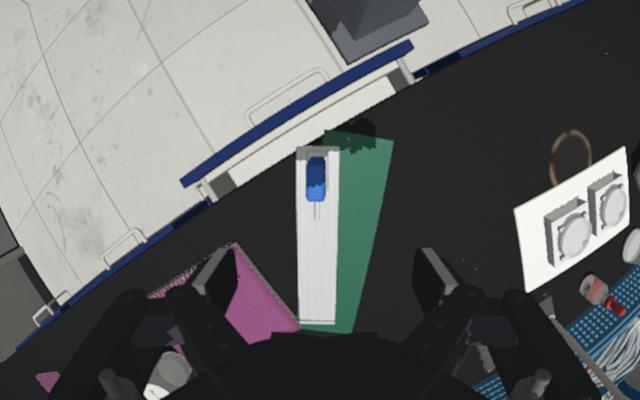

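Call:
{"method": "carry_out", "body": {"moves": [{"tx": -1.4, "ty": -0.2, "tz": -3.7, "wx": -0.002, "wy": -0.009, "wz": -0.008, "claw": -1}, {"tx": 0, "ty": 0, "tz": -5, "wx": 0, "wy": 0, "wz": 0, "claw": -1}, {"tx": 0, "ty": 0, "tz": -4.5, "wx": 0, "wy": 0, "wz": 0, "claw": -1}, {"tx": 0, "ty": 0, "tz": -2, "wx": 0, "wy": 0, "wz": 0, "claw": -1}, {"tx": 0, "ty": 0, "tz": 0, "wx": 0, "wy": 0, "wz": 0, "claw": -1}, {"tx": 0, "ty": 0, "tz": 0, "wx": 0, "wy": 0, "wz": 0, "claw": -1}]}}

```text
clock: 49.32
tcp_pos: [0.3394, -0.3799, 0.0519]
orientation: [-0.001, 0.272, 0.962, 0.001]
wrist_force: [-0.0, -0.3, 0.9]
finger_gap: 0.0856
grip_force: 0.0
```

```bash
python3 - <<'E'
from m import *
s=env.get_state();print(s['wrist_force']);delta(s,[.340,-.383,.039],-.545)
E
```

```text
[-0.01470069 -0.25089998  0.91884403]
d cm [ 0.06 -0.31 -1.29] w [-0.003 -0.002  0.006]
```

Call:
{"method": "carry_out", "body": {"moves": [{"tx": 0, "ty": -0.3, "tz": -1.2, "wx": 0, "wy": 0, "wz": 0, "claw": -1}, {"tx": 0, "ty": 0, "tz": 0, "wx": 0, "wy": 0, "wz": 0, "claw": 1}, {"tx": 0, "ty": 0, "tz": 0, "wx": 0, "wy": 0, "wz": 0, "claw": 1}, {"tx": 0, "ty": 0, "tz": 0, "wx": 0, "wy": 0, "wz": 0, "claw": 1}, {"tx": 0, "ty": 0, "tz": 0, "wx": 0, "wy": 0, "wz": 0, "claw": 1}, {"tx": 0, "ty": 0, "tz": 1.5, "wx": 0, "wy": 0, "wz": 0, "claw": 1}, {"tx": 0, "ty": 0, "tz": 1.5, "wx": 0, "wy": 0, "wz": 0, "claw": 1}, {"tx": 0, "ty": 0, "tz": 0, "wx": 0, "wy": 0, "wz": 0, "claw": 1}], "newtons": 110}}

```text
clock: 50.32
tcp_pos: [0.3384, -0.3814, 0.0699]
orientation: [-0.001, 0.272, 0.962, 0.001]
wrist_force: [-0.1, -1.1, -1.5]
finger_gap: 0.0171
grip_force: 107.2
```

```bash
python3 - <<'E'
from m import *
s=env.get_state();print(s['wrist_force'],s['finger_gap']);delta(s,[.367,-.352,.0395],-.69)
E
```

```text
[-0.11996472 -1.09149159 -1.46417057] 0.01712823160735696
d cm [ 2.86  2.94 -3.04] w [-0.003 -0.001 -0.139]
```

Call:
{"method": "carry_out", "body": {"moves": [{"tx": 1.4, "ty": 1.5, "tz": 0, "wx": 0, "wy": 0, "wz": -0.07, "claw": 1}, {"tx": 1.4, "ty": 1.4, "tz": 0, "wx": 0, "wy": 0, "wz": -0.07, "claw": 1}, {"tx": 0, "ty": 0, "tz": -1.5, "wx": 0, "wy": 0, "wz": 0, "claw": 1}, {"tx": 0, "ty": 0, "tz": -1.0, "wx": 0, "wy": 0, "wz": 0, "claw": 1}, {"tx": 0, "ty": 0, "tz": -0.5, "wx": 0, "wy": 0, "wz": 0, "claw": 1}, {"tx": 0, "ty": 0, "tz": -0.1, "wx": 0, "wy": 0, "wz": 0, "claw": 1}, {"tx": 0, "ty": 0, "tz": 0, "wx": 0, "wy": 0, "wz": 0, "claw": 1}]}}

```text
clock: 51.2
tcp_pos: [0.3647, -0.3506, 0.0384]
orientation: [-0.003, 0.338, 0.941, 0.003]
wrist_force: [-4.6, 6.8, 17.9]
finger_gap: 0.0172
grip_force: 110.5
```

Call:
{"method": "carry_out", "body": {"moves": [{"tx": 0, "ty": 0, "tz": 0, "wx": 0, "wy": 0, "wz": 0, "claw": -1}, {"tx": 0, "ty": 0, "tz": 0, "wx": 0, "wy": 0, "wz": 0, "claw": -1}, {"tx": 0, "ty": 0, "tz": 0, "wx": 0, "wy": 0, "wz": 0, "claw": -1}, {"tx": 0, "ty": 0, "tz": 0, "wx": 0, "wy": 0, "wz": 0, "claw": -1}, {"tx": 0, "ty": 0, "tz": 2, "wx": 0, "wy": 0, "wz": 0, "claw": -1}, {"tx": 0, "ty": 0, "tz": 4, "wx": 0, "wy": 0, "wz": 0, "claw": -1}, {"tx": 0, "ty": 0, "tz": 6, "wx": 0, "wy": 0, "wz": 0, "claw": -1}, {"tx": 0, "ty": 0, "tz": 6, "wx": 0, "wy": 0, "wz": 0, "claw": -1}]}}

```text
clock: 52.2
tcp_pos: [0.3654, -0.3509, 0.2184]
orientation: [-0.003, 0.338, 0.941, 0.002]
wrist_force: [0.9, -1.3, 0.3]
finger_gap: 0.0858
grip_force: 0.0
```

```bash
python3 fk.py; python3 - <<'E'
from m import *
s=env.get_state();delta(s,[.55,.203,.25],.333)
t,P,hs=top();v,u=np.mgrid[0:400,0:640];bl=(hs[...,2]>100)&(hs[...,1]<60)&(u>385)&(u<475)&(v>190)&(v<285);print('blade top',rect(t,largest(bl)[0],.008))
E
```

```text
handle ((365.3763732910156, -352.56292724609375), (15.788105010986328, 37.47209548950195), 50.800697326660156)
blade ((438.9404602050781, -413.48590087890625), (50.72517013549805, 237.269287109375), 50.49788284301758) [0.00503076 0.00864817 0.0125701 ]
fork origin [ 369.00667145 -355.83259392] yaw -0.6894420058978851
d cm [  0.36  -0.49 -17.94] w [-0.006 -0.003  0.001]
d cm [18.24 55.67  2.31] w [1.000e-03 6.000e-03 1.023e+00]
blade top (437, -410, 53, 240, 50.4)
```

Call:
{"method": "carry_out", "body": {"moves": [{"tx": 1.8, "ty": 5.5, "tz": 0.5, "wx": 0, "wy": 0, "wz": 0.102, "claw": -1}, {"tx": 1.8, "ty": 5.6, "tz": 0.5, "wx": 0, "wy": 0, "wz": 0.102, "claw": -1}, {"tx": 1.8, "ty": 5.6, "tz": 0.5, "wx": 0, "wy": 0, "wz": 0.102, "claw": -1}, {"tx": 1.8, "ty": 5.6, "tz": 0.5, "wx": 0, "wy": 0, "wz": 0.102, "claw": -1}, {"tx": 1.8, "ty": 5.6, "tz": 0.5, "wx": 0, "wy": 0, "wz": 0.102, "claw": -1}, {"tx": 1.8, "ty": 5.6, "tz": 0.5, "wx": 0, "wy": 0, "wz": 0.102, "claw": -1}, {"tx": 1.8, "ty": 5.6, "tz": 0.5, "wx": 0, "wy": 0, "wz": 0.102, "claw": -1}, {"tx": 1.8, "ty": 5.6, "tz": 0.5, "wx": 0, "wy": 0, "wz": 0.102, "claw": -1}]}}

```text
clock: 53.3
tcp_pos: [0.51, 0.0978, 0.2568]
orientation: [-0.003, -0.064, 0.998, 0.001]
wrist_force: [1.8, -1.0, 0.2]
finger_gap: 0.0855
grip_force: 0.0
```

Call:
{"method": "carry_out", "body": {"moves": [{"tx": 1.8, "ty": 5.6, "tz": 0, "wx": 0, "wy": 0, "wz": 0.102, "claw": -1}, {"tx": 1.8, "ty": 5.5, "tz": 0, "wx": 0, "wy": 0, "wz": 0.102, "claw": -1}, {"tx": 0, "ty": 0, "tz": 0, "wx": 0, "wy": 0, "wz": 0, "claw": -1}, {"tx": 0, "ty": 0, "tz": 0, "wx": 0, "wy": 0, "wz": 0, "claw": -1}]}}

```text
clock: 53.8
tcp_pos: [0.5451, 0.2067, 0.2562]
orientation: [-0.004, -0.164, 0.986, 0.001]
wrist_force: [0.1, -1.0, 0.3]
finger_gap: 0.0852
grip_force: 0.0
```

```bash
python3 - <<'E'
from m import *
s=env.get_state();print(s['joint_pos'].round(2));delta(s,[.5496,.203,.1577],.333)
E
```

```text
[ 0.22  0.33  0.13  1.38  0.   -0.11]
d cm [ 0.45 -0.37 -9.85] w [ 0.    -0.008  0.003]
```

Call:
{"method": "carry_out", "body": {"moves": [{"tx": 0.2, "ty": -0.3, "tz": -2.8, "wx": 0, "wy": -0.008, "wz": 0.003, "claw": -1}, {"tx": 0, "ty": 0, "tz": -3.5, "wx": 0, "wy": 0, "wz": 0, "claw": -1}, {"tx": 0, "ty": 0, "tz": -3.5, "wx": 0, "wy": 0, "wz": 0, "claw": -1}, {"tx": 0, "ty": 0, "tz": 0, "wx": 0, "wy": 0, "wz": 0, "claw": 1}, {"tx": 0, "ty": 0, "tz": 0, "wx": 0, "wy": 0, "wz": 0, "claw": 1}, {"tx": 0, "ty": 0, "tz": 0, "wx": 0, "wy": 0, "wz": 0, "claw": 1}, {"tx": 0, "ty": 0, "tz": 0, "wx": 0, "wy": 0, "wz": 0, "claw": 1}, {"tx": 0, "ty": 0, "tz": 0, "wx": 0, "wy": 0, "wz": 0, "claw": 1}], "newtons": 80}}

```text
clock: 54.8
tcp_pos: [0.5484, 0.2043, 0.1602]
orientation: [0.002, -0.166, 0.986, 0.001]
wrist_force: [0.7, 1.7, 3.1]
finger_gap: 0.0125
grip_force: 79.2
```

Call:
{"method": "carry_out", "body": {"moves": [{"tx": 0, "ty": 0, "tz": -1.2, "wx": 0, "wy": 0, "wz": 0, "claw": 1}, {"tx": 0, "ty": 0, "tz": -1.8, "wx": 0, "wy": 0, "wz": 0, "claw": 1}, {"tx": 0, "ty": 0, "tz": -1.8, "wx": 0, "wy": 0, "wz": 0, "claw": 1}, {"tx": 0, "ty": 0, "tz": -1.8, "wx": 0, "wy": 0, "wz": 0, "claw": 1}, {"tx": 0, "ty": 0, "tz": -1.2, "wx": 0, "wy": 0, "wz": 0, "claw": 1}, {"tx": 0, "ty": 0, "tz": 0, "wx": 0, "wy": 0, "wz": 0, "claw": 1}]}}

```text
clock: 55.55
tcp_pos: [0.5483, 0.2043, 0.0797]
orientation: [0.001, -0.166, 0.986, 0.001]
wrist_force: [4.7, 2.7, -6.8]
finger_gap: 0.0122
grip_force: 77.9
```

Call:
{"method": "carry_out", "body": {"moves": [{"tx": 0, "ty": 0, "tz": -0.4, "wx": 0, "wy": 0, "wz": 0, "claw": 1}, {"tx": 0, "ty": 0, "tz": -0.4, "wx": 0, "wy": 0, "wz": 0, "claw": 1}, {"tx": 0, "ty": 0, "tz": 0, "wx": 0, "wy": 0, "wz": 0, "claw": 1}]}}

```text
clock: 55.92
tcp_pos: [0.5484, 0.2043, 0.0757]
orientation: [0.002, -0.166, 0.986, 0.0]
wrist_force: [-3.7, 2.1, 17.2]
finger_gap: 0.0127
grip_force: 81.1
```

Call:
{"method": "carry_out", "body": {"moves": [{"tx": 0, "ty": 0, "tz": 0.2, "wx": 0, "wy": 0, "wz": 0, "claw": -1}, {"tx": 0, "ty": 0, "tz": 0, "wx": 0, "wy": 0, "wz": 0, "claw": -1}, {"tx": 0, "ty": 0, "tz": 0, "wx": 0, "wy": 0, "wz": 0, "claw": -1}, {"tx": 0, "ty": 0, "tz": 4, "wx": 0, "wy": 0, "wz": 0, "claw": -1}, {"tx": 0, "ty": 0, "tz": 5, "wx": 0, "wy": 0, "wz": 0, "claw": -1}, {"tx": 0, "ty": 0, "tz": 6, "wx": 0, "wy": 0, "wz": 0, "claw": -1}, {"tx": 2, "ty": 2, "tz": 2, "wx": 0, "wy": 0, "wz": 0, "claw": -1}, {"tx": 0, "ty": 0, "tz": 0, "wx": 0, "wy": 0, "wz": 0, "claw": -1}]}}

```text
clock: 56.92
tcp_pos: [0.5694, 0.2246, 0.2464]
orientation: [0.003, -0.166, 0.986, 0.0]
wrist_force: [-0.4, -0.0, -0.5]
finger_gap: 0.0854
grip_force: 0.0
```

```bash
python3 - <<'E'
from m import *
s=env.get_state();print(s['tcp_pos'],s['wrist_force']);d=snap('wrist','w7.png');P=wpts(d,s);Z=P[...,2]
B=np.array([.645,.236]);R=np.array([[.945,-.327],[.327,.945]])
t,Q,hs=top()
for n,X in(('wrist',P),('top',Q)):
    b=(X[...,:2]-B)@R*1000;Zz=X[...,2]*1000
    m=(Zz>136)&(Zz<200)&(np.hypot(X[...,0]-.644,X[...,1]-.295)<.04)
    print(n,m.sum())
    if m.sum()>20:
        print(' z',np.percentile(Zz[m],[5,25,50,75,95]),'x',np.percentile(b[m][:,0],[2,50,98]).round(),'y',np.percentile(b[m][:,1],[2,50,98]).round())
        h=m&(Zz>np.percentile(Zz[m],95)-5); print(' bar',h.sum(),np.median(X[h],0),cv2.minAreaRect(b[h].astype(np.float32)))
m=(Q[...,2]>.018)&(Q[...,2]<.05)&(Q[...,0]>.54)&(Q[...,0]<.68)&(Q[...,1]>-.19)&(Q[...,1]<.07)
for k in largest(cv2.morphologyEx(m.astype(np.uint8),cv2.MORPH_OPEN,np.ones((3,3))),2): print('on tile',rect(t,k,.026))
v,u=np.mgrid[0:400,0:640];bl=(hs[...,2]>100)&(hs[...,1]<60)&(u>385)&(u<475)&(v>190)&(v<285);print('blade top',rect(t,largest(bl)[0],.008))
S,V=hs[...,1],hs[...,2];k=(V<190)&(u>150)&(u<195)&(v>138)&(v<178)
for q in largest(k,1):
  (a,b_),r=cv2.minEnclosingCircle(q);print('ring',a,b_,r,ray(t,a,b_,.133))
E
```

```text
[0.5694024  0.22464322 0.24636661] [-0.41324728 -0.01256848 -0.51459067]
wrist 2805
 z [136.16221009 136.82873875 143.99218735 163.00298821 174.56750521] x [-9. 12. 45.] y [26. 52. 84.]
 bar 609 [0.6425139  0.29340392 0.17397502] ((19.267555236816406, 55.48546600341797), (15.107194900512695, 40.59336853027344), 89.9201889038086)
top 245
 z [136.44307273 138.26519763 144.26418118 162.00641238 176.45431468] x [ 1. 27. 52.] y [26. 47. 72.]
 bar 47 [0.65317005 0.29815124 0.1745864 ] ((26.825496673583984, 56.84060287475586), (28.451292037963867, 13.751138687133789), 2.075298547744751)
on tile (606, -12, 78, 78, 81.8)
on tile (599, -109, 78, 78, 82.5)
blade top (438, -410, 53, 240, 50.3)
ring 172.5 158.0 28.692432403564453 [0.64393333 0.28970864 0.133     ]
```

Bar top at z ≈ 0.174, centred at (0.645, 0.295) along box x. Fork and tile trays are still in place.

Call:
{"method": "carry_out", "body": {"moves": [{"tx": 3.8, "ty": 3.5, "tz": 0, "wx": 0, "wy": 0, "wz": 0, "claw": -1}, {"tx": 3.8, "ty": 3.5, "tz": 0, "wx": 0, "wy": 0, "wz": 0, "claw": -1}, {"tx": 0, "ty": 0, "tz": -2.5, "wx": 0, "wy": 0, "wz": 0, "claw": -1}, {"tx": 0, "ty": 0, "tz": -2, "wx": 0, "wy": 0, "wz": 0, "claw": -1}, {"tx": 0, "ty": 0, "tz": 0, "wx": 0, "wy": 0, "wz": 0, "claw": -1}, {"tx": 0, "ty": 0, "tz": 0, "wx": 0, "wy": 0, "wz": 0, "claw": -1}], "newtons": 40}}

```text
clock: 57.78
tcp_pos: [0.6431, 0.2933, 0.1998]
orientation: [0.0, -0.165, 0.986, 0.0]
wrist_force: [-0.0, -0.2, -0.2]
finger_gap: 0.086
grip_force: 0.0
```

```bash
python3 - <<'E'
from m import *
s=env.get_state();print(s['joint_pos'].round(2),s['wrist_force']);delta(s,[.645,.2945,.151],.333)
E
```

```text
[ 0.31  0.59  0.4   1.38  0.   -0.02] [-0.00443578 -0.22166111 -0.18471393]
d cm [ 0.19  0.12 -4.88] w [-0.     0.     0.001]
```

Call:
{"method": "carry_out", "body": {"moves": [{"tx": 0.2, "ty": 0.1, "tz": -2.4, "wx": 0, "wy": 0, "wz": 0, "claw": -1}, {"tx": 0, "ty": 0, "tz": -2.4, "wx": 0, "wy": 0, "wz": 0, "claw": -1}, {"tx": 0, "ty": 0, "tz": 0, "wx": 0, "wy": 0, "wz": 0, "claw": 1}, {"tx": 0, "ty": 0, "tz": 0, "wx": 0, "wy": 0, "wz": 0, "claw": 1}, {"tx": 0, "ty": 0, "tz": 0, "wx": 0, "wy": 0, "wz": 0, "claw": 1}, {"tx": 0, "ty": 0, "tz": 0, "wx": 0, "wy": 0, "wz": 0, "claw": 1}, {"tx": 0, "ty": 0, "tz": 0, "wx": 0, "wy": 0, "wz": 0, "claw": 1}]}}

```text
clock: 58.65
tcp_pos: [0.6459, 0.2961, 0.1535]
orientation: [0.002, -0.166, 0.986, 0.001]
wrist_force: [-1.7, 3.9, 5.6]
finger_gap: 0.0131
grip_force: 43.3
```

Call:
{"method": "carry_out", "body": {"moves": [{"tx": 0, "ty": 0, "tz": 0, "wx": 0, "wy": 0, "wz": -0.17, "claw": 1}, {"tx": 0, "ty": 0, "tz": 0, "wx": 0, "wy": 0, "wz": -0.17, "claw": 1}, {"tx": 0, "ty": 0, "tz": 0, "wx": 0, "wy": 0, "wz": -0.17, "claw": 1}, {"tx": 0, "ty": 0, "tz": 0, "wx": 0, "wy": 0, "wz": -0.17, "claw": 1}, {"tx": 0, "ty": 0, "tz": 0, "wx": 0, "wy": 0, "wz": -0.17, "claw": 1}, {"tx": 0, "ty": 0, "tz": 0, "wx": 0, "wy": 0, "wz": -0.17, "claw": 1}, {"tx": 0, "ty": 0, "tz": 0, "wx": 0, "wy": 0, "wz": -0.17, "claw": 1}, {"tx": 0, "ty": 0, "tz": 0, "wx": 0, "wy": 0, "wz": -0.12, "claw": 1}]}}

```text
clock: 59.65
tcp_pos: [0.6459, 0.2966, 0.1535]
orientation: [0.001, 0.471, 0.882, 0.002]
wrist_force: [-2.2, 6.0, 5.0]
finger_gap: 0.0131
grip_force: 44.1
```

Call:
{"method": "carry_out", "body": {"moves": [{"tx": 0, "ty": 0, "tz": 0, "wx": 0, "wy": 0, "wz": 0, "claw": 1}, {"tx": 0, "ty": 0, "tz": 0, "wx": 0, "wy": 0, "wz": 0, "claw": 1}]}}

```text
clock: 59.9
tcp_pos: [0.6459, 0.2967, 0.1535]
orientation: [0.001, 0.469, 0.883, 0.002]
wrist_force: [-1.1, 5.0, 6.3]
finger_gap: 0.0132
grip_force: 43.5
```

Call:
{"method": "carry_out", "body": {"moves": [{"tx": 0, "ty": 0, "tz": 0, "wx": 0, "wy": 0, "wz": 0, "claw": -1}, {"tx": 0, "ty": 0, "tz": 0, "wx": 0, "wy": 0, "wz": 0, "claw": -1}, {"tx": 0, "ty": 0, "tz": 0, "wx": 0, "wy": 0, "wz": 0, "claw": -1}, {"tx": 0, "ty": 0, "tz": 3, "wx": 0, "wy": 0, "wz": 0, "claw": -1}, {"tx": 0, "ty": 0, "tz": 5, "wx": 0, "wy": 0, "wz": 0, "claw": -1}, {"tx": -4, "ty": -4, "tz": 0, "wx": 0, "wy": 0, "wz": 0, "claw": -1}, {"tx": -4, "ty": -4, "tz": 0, "wx": 0, "wy": 0, "wz": 0, "claw": -1}, {"tx": 0, "ty": 0, "tz": 0, "wx": 0, "wy": 0, "wz": 0, "claw": -1}]}}

```text
clock: 60.9
tcp_pos: [0.5611, 0.212, 0.231]
orientation: [-0.001, 0.471, 0.882, -0.002]
wrist_force: [0.9, 0.1, 0.1]
finger_gap: 0.0852
grip_force: 0.0
```

```bash
python3 - <<'E'
from m import *
s=env.get_state();d=snap('wrist');P=wpts(d,s);Zz=P[...,2]*1000
B=np.array([.645,.236]);R=np.array([[.945,-.327],[.327,.945]]);b=(P[...,:2]-B)@R*1000
h=(Zz>168)&(Zz<182)&(np.hypot(P[...,0]-.645,P[...,1]-.295)<.04);print('bar',h.sum(),cv2.minAreaRect(b[h].astype(np.float32)) if h.sum()>9 else 0)
t,Q,hs=top()
m=(Q[...,2]>.018)&(Q[...,2]<.05)&(Q[...,0]>.54)&(Q[...,0]<.68)&(Q[...,1]>-.19)&(Q[...,1]<.07)
for k in largest(cv2.morphologyEx(m.astype(np.uint8),cv2.MORPH_OPEN,np.ones((3,3))),2): print('on tile',rect(t,k,.026))
v,u=np.mgrid[0:400,0:640];bl=(hs[...,2]>100)&(hs[...,1]<60)&(u>385)&(u<475)&(v>190)&(v<285);print('blade top',rect(t,largest(bl)[0],.008))
E
```

```text
bar 999 ((19.999881744384766, 56.12413787841797), (14.736368179321289, 40.99208068847656), 16.270418167114258)
on tile (606, -12, 78, 78, 82.0)
on tile (599, -109, 78, 78, 82.5)
blade top (438, -410, 53, 240, 50.4)
```

```bash
python3 -c "
from workcell import env
print(env.hand_in())"
```

```text
the job is handed in; nothing more can be done
None
```

The job is handed in at about 61 s on the clock. Both finished trays are on the tile, both waiting trays are in the bays, the fork is back on its mat (relaid once after it was knocked aside), the shield is shut and the timer is at its stop (about 1.29 rad). Early on, while tilting to look into the box, one wrist-force reading was about 134–164 N against the 120 N limit; the run continued, but the hand-in returned no verdict, so I can't say whether that counts against it.

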